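# Tuck a flashing under the lapped sheet of a jig and hold it down

## Task

On the small lapping jig, take the sheet by its ball knob and lower it gently until it lies on its stops. Then pick up the aluminium flashing by its upstand, slide its flat leg in under the free edge of the closed sheet, squarely and centred, fully home against the fence, without lifting the sheet again, and press it firmly flat onto the deck (about 10 N). Finish while still gripping the upstand and pressing the flashing down, as if for marking the joint; leave the other parts on the bench alone.

Things in the scene. Friction and masses are not known exactly. Their poses are not given: they have to be found in the camera images.
- lap_sheet (a joint): opening angle of the jig's hinged steel sheet, rad: 0 = level on its stops, grows as the free edge rises, to 1.2. Stiff hinge: it stays where left; 2 to 3 N at the knob moves it. Gently means under 1.5 rad/s in the last 0.2 rad. Hinge axis: along the jig's y, 63 mm beyond point home in its +x and 11 mm above it
- lip (a point): middle of the sheet's free edge (mid-thickness); it turns with the sheet, which is 100 mm from hinge axis to free edge, 150 mm wide, 4 mm thick. Closed, this edge lies 37 mm before home (its -x) and the sheet's underside 9 mm above the deck: the gap that the flashing's leg enters
- knob (a point): centre of the black ball knob, 22 mm in diameter, on a 10 mm stem on the sheet's upper face: at mid-width, 80 mm from the hinge axis along the sheet, 34 mm off its mid-plane; turns with the sheet. Closed, it lies 17 mm before home and 45 mm above it. Easily pinched from above, fingers either side along the jig's y
- home (a point): foot of the fence at mid-width, on the deck's top, hidden under the closed sheet; fixed to the jig. x points the way the flashing is pushed in (front to hinge), y left, z up. Fence 7.5 mm high, 96 mm wide. Rubber stop blocks 9 mm high under the sheet's corners leave 122 mm free between them (61 mm either side)
- jig: fixed lapping jig with a plywood deck 205x170x18 mm, its top 18 mm above the bench, its front edge 127 mm before home; origin on the bench, 17 mm before home (-x); same axes as home
- upstand (a point): centre of the upstand of the loose aluminium flashing (about 0.25 kg): flat leg 80 mm (x) by 100 mm (y) by 4 mm, with an upright rib along its rear edge, 10 mm thick, 100 mm long, 40 mm high over all. The point is 26 mm above the underside, 14 mm below the rib's top. x points from rib to leading edge, y along the rib, z up
- lead_edge (a point): middle of the leading edge of the flashing's flat leg, on its underside: 75 mm ahead of point upstand along x and 26 mm below it; same axes. It comes to point home when the flashing is fully in
- flashing: the flashing as a whole; origin on its underside, under the middle of the flat leg, 35 mm ahead of the upstand; same axes
- the_nut_m24: large plain steel hexagon nut, 36x41x19 mm, lying flat; origin under its centre. A bystander: leave it
- the_bolt_m16: steel hexagon bolt, 27x70x24 mm, lying; origin under its centre. A bystander: leave it
- the_piston: light grey engine piston, 54 mm across, 52 mm high, upright; origin under its centre. A bystander: leave it
There are look-alikes about, which are no part of the job. What is shaped like the flashing but purple is not meant.

How it is judged:
By the outcome, as a careful person would: the job done as asked, in the order asked, and still so for the second after the job is handed in, while the arm keeps its last pose, push and grip.
It also fails if it takes over 61 s, if anything falls off the work surface, if the arm or the gripper's body presses on something with over 40 N, if the wrist force passes 120 N, or if a joint passes its speed limit or range.

## Robot

A 7-joint arm with a two-finger parallel gripper is mounted at the origin on a cart in front of the work surface, level with it; the furniture and walls round the work are solid. World frame = base frame: x ahead of the robot, y to its left, z up, the work surface at z = 0. Lengths are in mm, angles in degrees, forces in N, time in s.
With the tool pointing down it reaches from about 425 to 875 mm from the base axis. Payload 9.9 kg.
Tool frame: the origin (TCP) lies midway between the tips of the shut fingers; the grasp point (between the pads) lies 19 mm behind it; z points along the fingers, y is the direction in which the jaws open and shut (so a half turn about z gives the same grasp; the last joint's range is limited). The gripper opens to 85 mm and grips with 20 to 120 N. Pads are 22 mm wide; open, the fingers measure 114 mm over their backs; the gripper's body (76 mm by 85 mm) begins 54 mm behind the grasp point. The pads swing forward as they close: fully open they stand 13 mm farther back than shut.
Start: joints at [-77.567, 32.985, 1.427, 82.34, -0.859, 64.687, -3.237], TCP at [199.985, 644.698, 231.289] pointing down, gripper open.
Joint ranges: [-157.87, 157.87], [-19.46, 123.44], [-87.15, 90], [11.01, 140.99], [-62.26, 242.26], [9.8, 113.94], [-161.44, 161.44]. Speed limits (degrees/s): [127.2, 127.2, 172.46, 172.46, 180, 180, 180].

## Interface

Orientations are given as a 3x3 rotation matrix whose columns are the frame's x, y, z axes.
In Python, from bench import observe, capture, job_done gives the robot as it stands. The module is installed in compiled form; this text tells all that it offers.
- The arm moves only by the tool arm_command, never from a script. Its argument "increments" is a list of rows, each a list of 3 entries, a list of its own where there are three numbers: the shift along the tool's x, y, z in mm, then the turn, a rotation vector about the tool's x, y, z in rad, then the closure in counts, from 0 (fully open) to 255 (shut). In form: [[[x, y, z], [wx, wy, wz], jaw], ...]. A call has 1 to 5 rows; each row is the pose to reach, as a shift and turn from the pose measured when the call began, along the tool's axes at that moment; what a row does not reach only later rows make up. A row lasts 1/12 s, in which the tool goes at most 41.7 mm and 7.16 degrees, less where a joint would pass 70% of its speed; a pose out of reach is approached as far as the arm can. A call with a gripper value outside its range is refused whole. The fingers move at their own pace and stop on an object; the grip force is fixed at half the most. Time passes only in rows, so rows that repeat a pose let the fingers close. It gives the time, the measured TCP pose, the force and the opening at its end, in the units of the state.
- observe(): the state, without advancing time (a new reading comes with each control period).
- capture(name): name is "side" or "top" or "wrist"; returns a dict with "pixels" (384x512x3 uint8, red, green, blue), "range_z" (384x512 float32, mm along the optical axis (not along the pixel's ray), 0 where there is no reading), "K" (3x3 intrinsics, pixels), "rvec" (rotation vector, rad) and "tvec" (3), from world to camera coordinates, as OpenCV has them; the wrist camera has in their place "mount" (4x4, takes a point from camera to tool coordinates, whose origin is the TCP and whose axes are the flange's). Camera axes: x right, y down, z forward; pixel columns grow to the right and rows downward; lengths in mm; the calibration is good to about 2 mm. The wrist camera is an equidistant fisheye: a pixel r from the principal point sees the ray r / f radians off the axis. A picture is of the moment at which its call begins: read the wrist's pose just before it.
- job_done(): hands the job in, once; it reports no verdict.
The state is a dict: "time": time; "q": joint angles; "qd": joint speeds; "effort": joint torques, N m; "eef_pos": TCP position; "ee_rot": TCP orientation; "contact_force": force on the tool from outside, world axes, zero at the start; "ft_torque": the same for the moment, N m; "width": opening from 0.0 (shut) to 1.0 (fully open).
Only numpy, scipy, OpenCV 4.12 (cv2) and the standard library are available. Lean on these libraries where they do the work, as an engineer would, in place of code of your own. Each camera call takes 0.05 s, during which the arm holds its last target.

## Working session

There is one attempt and no reset: what is moved stays moved. The work goes in short steps, Python scripts to look and compute and a tool call to move; the robot and the scene stay as the last step left them, time stands still between calls to the robot, and variables do not carry over. Pictures are saved under pics/ and viewed, and the job is handed in when it is done.

Besides the shell and the picture viewer there is one more tool, called after "Emit:" by a JSON object that holds its "api" and its "payload", one argument or row to a line. arm_command: Moves the arm, as the interface text tells. Its arguments: {"type":"object","properties":{"increments":{"type":"array"}},"required":["increments"]}

```bash
mkdir -p pics; cat > h.py <<'E'
import numpy as np, cv2
from bench import observe, capture, job_done
def snap(n,f):
    s=observe(); c=capture(n); cv2.imwrite('pics/'+f+'.png',cv2.cvtColor(c['pixels'],cv2.COLOR_RGB2BGR)); 
    c['s']={k:s[k] for k in('eef_pos','ee_rot')}
    np.savez('pics/'+f+'.npz',**{k:v for k,v in c.items() if k!='s'},eef=s['eef_pos'],rot=s['ee_rot']); return c
def load(f): return dict(np.load('pics/'+f+'.npz'))
def pt(c,u,v,z=None):
    K=c['K']; R=cv2.Rodrigues(np.array(c['rvec'],float))[0]; t=np.array(c['tvec'],float).ravel()
    d=np.array([(u-K[0,2])/K[0,0],(v-K[1,2])/K[1,1],1])
    o=-R.T@t; w=R.T@d
    if z is None: s=c['range_z'][int(round(v)),int(round(u))]
    else: s=(z-o[2])/w[2]
    return o+s*w
def proj(c,P):
    R=np.array(c['rvec'],float)
    return cv2.projectPoints(np.array(P,float).reshape(-1,1,3),R,np.array(c['tvec'],float),c['K'],None)[0].reshape(-1,2)
def crop(f,x0,y0,x1,y1,k,o):
    im=cv2.imread('pics/'+f+'.png')[y0:y1,x0:x1]; cv2.imwrite('pics/'+o+'.png',cv2.resize(im,None,fx=k,fy=k,interpolation=cv2.INTER_CUBIC))
E
python3 - <<'E'
from h import *
snap('side','s0'); snap('top','t0')
a=cv2.imread('pics/s0.png')
s=observe(); print(s)
E
```

```text
{'time': 0.1, 'q': array([-77.56729109,  33.02917809,   1.42334939,  82.38229224,
        -0.85907298,  64.68624474,  -3.23707474]), 'qd': array([ 0.02995306,  0.00829107,  0.00481074, -0.09248997,  0.03649084,
        0.04950663, -0.09657785]), 'effort': array([ 6.34452183e-03, -7.67304897e+01,  2.25861065e+00, -2.86603904e+01,
        1.61111407e-02,  8.59832129e-03,  1.19084143e-05]), 'eef_pos': array([199.85717595, 644.30253147, 230.50897064]), 'ee_rot': array([[-9.55114605e-01,  2.96236314e-01, -3.72145560e-04],
       [ 2.96236537e-01,  9.55113470e-01, -1.47468052e-03],
       [-8.14126859e-05, -1.51873202e-03, -9.99998843e-01]]), 'contact_force': array([ 0.08648319, -0.54859619,  0.05566378]), 'ft_torque': array([ 0.03122157, -0.02910683, -0.02892911]), 'width': 1.0032432881423878}
```

View pics/t0.png

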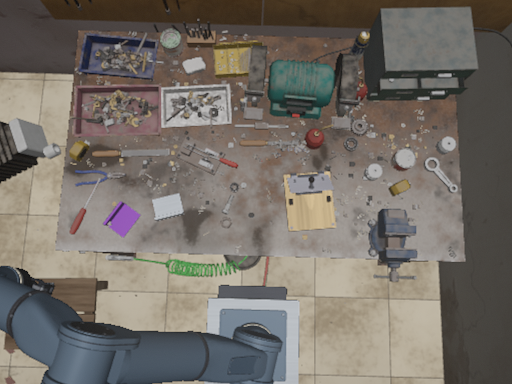

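View pics/s0.png

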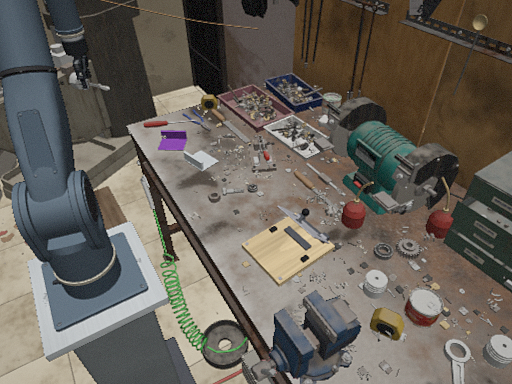

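```bash
python3 - <<'E'
from h import *
crop('t0',265,155,355,245,7,'t0jig'); crop('t0',95,180,195,245,7,'t0fl'); crop('s0',230,195,350,285,6,'s0jig'); crop('s0',145,120,235,180,8,'s0fl')
c=load('t0'); print(c['K'])
for u,v in [(310,200),(312,181),(167,206),(122,219),(230,200),(303,210)]: print(u,v,pt(c,u,v).round(1))
c=load('s0')
for u,v in [(305,212),(270,250),(200,160)]: print(u,v,pt(c,u,v).round(1))
E
```

```text
[[446.88072662   0.         253.91698674]
 [  0.         446.88072662 188.09832488]
 [  0.           0.           1.        ]]
310 200 [ 500.7 -193.6   13.6]
312 181 [ 549.1 -186.2  119.5]
167 206 [465.8 321.8   1.3]
122 219 [413.6 478.8   6.1]
230 200 [492.3  94.5  13.8]
303 210 [ 463.5 -168.5   14.7]
305 212 [ 556.3 -191.6  118.7]
270 250 [ 448.4 -185.4   20.3]
200 160 [446.5 269.4  42.4]
```

View pics/t0jig.png

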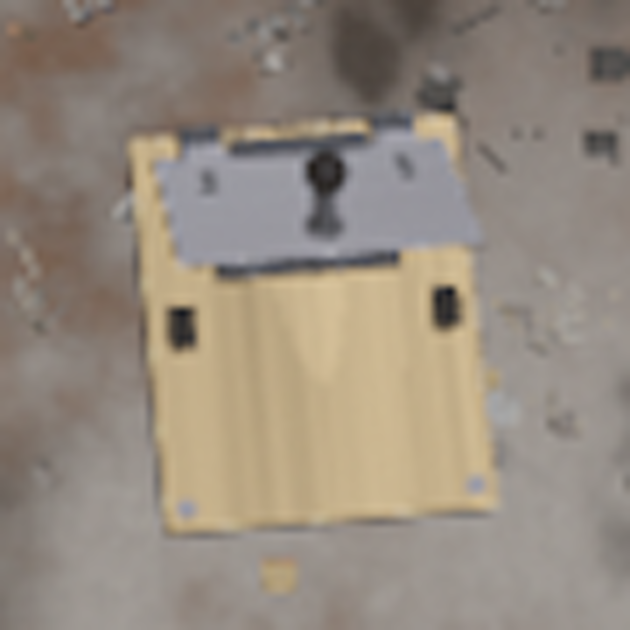

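View pics/t0fl.png

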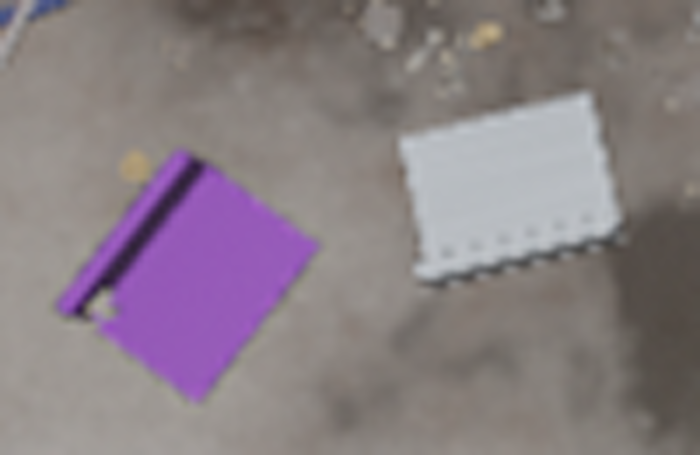

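View pics/s0jig.png

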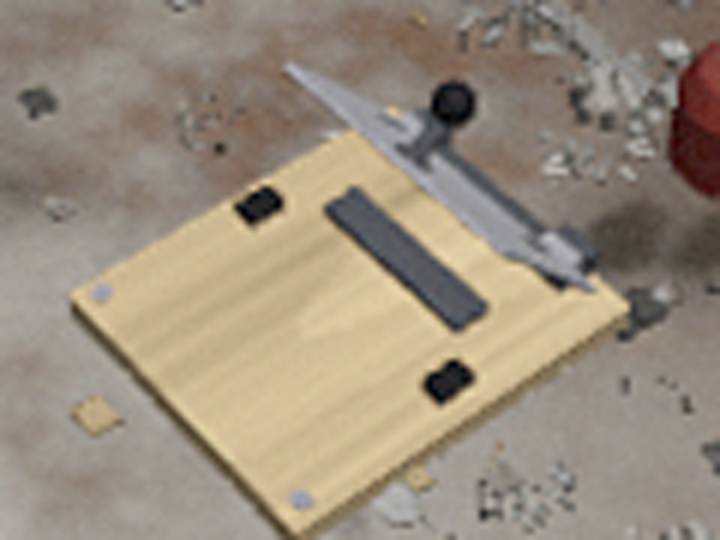

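View pics/s0fl.png

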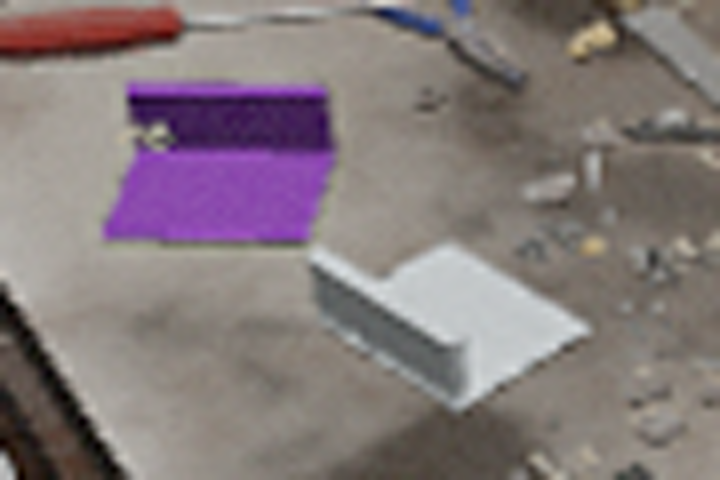

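```bash
cat > m.py <<'E'
from h import *
from scipy.optimize import least_squares
t=load('t0'); s=load('s0')
T=lambda x,y,x0,y0,k:(x/k-.5+.5/k+x0,y/k-.5+.5/k+y0)
# jig deck top corners in jig frame rel home (front-left etc) z=18
def rigid(obj,obs,x0):
    def f(p):
        a=p[2]; R=np.array([[np.cos(a),-np.sin(a),0],[np.sin(a),np.cos(a),0],[0,0,1]])
        r=[]
        for cam,name,uv in obs:
            w=R@np.array(obj[name])+np.array([p[0],p[1],0]); r.append(proj(cam,w)[0]-uv)
        return np.array(r).ravel()
    o=least_squares(f,x0,loss='soft_l1'); return o.x,f(o.x).reshape(-1,2).round(1)
J={'bl':(78,85,18),'br':(78,-85,18),'fr':(-127,-85,18),'fl':(-127,85,18)}
oj=[(t,n,T(x,y,265,155,7)) for n,x,y in [('bl',130,137),('br',460,115),('fr',495,512),('fl',170,532)]]
js=[(s,n,T(x,y,230,195,6)) for n,x,y in [('fl',72,297),('fr',295,536),('br',632,303)]]
F={'rl':(-45,50,0),'rr':(-45,-50,0),'ll':(35,50,4),'lr':(35,-50,4),'tl':(-45,50,40),'tr':(-45,-50,40),'ttl':(-35,50,40),'ttr':(-35,-50,40)}
of=[(t,n,T(x,y,95,180,7)) for n,x,y in [('tl',418,272),('tr',622,230),('ll',402,138),('lr',590,95)]]
fs=[(s,n,T(x,y,145,120,8)) for n,x,y in [('lr',590,330),('ll',455,243),('tl',312,252),('tr',452,348),('rr',458,408),('ttr',468,340)]]
for nm,ob,sets,x0 in [('jig',J,(oj,js,oj+js),[520,-190,0]),('fl',F,(of,fs,of+fs),[460,320,.2])]:
    for st in sets:
        p,r=rigid(ob,st,x0); print(nm,p[:2].round(1),np.degrees(p[2]).round(2),r.tolist())
for u,v in [(311,179.5)]: print(pt(t,u,v))
E
python3 m.py
```

```text
jig [ 522.4 -188.5] 5.51 [[0.4, 0.1], [-0.2, 0.2], [0.5, -0.4], [-0.7, 0.0]]
jig [ 526.8 -191.3] 6.46 [[-0.7, -0.3], [0.6, -0.2], [-0.0, 0.5]]
jig [ 524.8 -190.1] 6.35 [[0.5, -0.2], [-0.1, -0.7], [1.4, -1.4], [0.3, -0.3], [-1.5, -0.4], [-0.4, -0.2], [-0.8, 0.6]]
fl [468.9 319. ] 15.54 [[0.2, 0.9], [-1.0, 0.1], [0.1, -0.2], [0.4, -0.6]]
fl [474.3 316. ] 14.37 [[0.5, 0.0], [0.0, -0.1], [-0.2, 0.1], [-0.3, -0.3], [0.2, 1.1], [-0.1, -0.6]]
fl [472.2 317.6] 15.56 [[0.7, -0.1], [-0.5, -0.9], [0.6, -1.1], [0.8, -1.5], [-0.2, -0.2], [-1.0, -0.1], [-1.0, 0.3], [-0.6, -0.3], [-0.1, 1.0], [-0.5, -0.6]]
[ 552.36899411 -181.65875703  128.09029369]
```

```bash
cat >> m.py <<'E'
print('knob')
k1=T(325,173,265,155,7); k2=T(453,103,230,195,6)
f=lambda p:np.r_[proj(t,p)[0]-k1,proj(s,p)[0]-k2]
o=least_squares(f,[556,-190,110]); print(o.x,o.fun)
E
python3 m.py|tail -1
```

```text
[ 559.45577507 -185.26420306  111.80341409] [ 0.42453751 -0.83320954 -0.72746674  0.1864773 ]
```

```bash
cat >> h.py <<'E'
from scipy.spatial.transform import Rotation as Ro
def Rd(yaw):
    a=np.radians(yaw); return np.array([[np.cos(a),np.sin(a),0],[np.sin(a),-np.cos(a),0],[0,0,-1]])
def go(p,yaw,R=None):
    s=observe(); Rc=np.array(s['ee_rot']); d=Rc.T@(np.array(p)-s['eef_pos'])
    r=Ro.from_matrix(Rc.T@(Rd(yaw) if R is None else R)).as_rotvec()
    print('t',round(s['time'],2),'pos',np.round(s['eef_pos'],1),'yaw',np.degrees(np.arctan2(Rc[1,0],Rc[0,0])).round(1),'F',np.round(s['contact_force'],1),'w',round(s['width'],3))
    print('shift',d.round(1),'rot',r.round(3),'deg',np.degrees(np.linalg.norm(r)).round(1))
E
python3 -c "
from h import *
go([430,250,250],80)"
```

```text
t 0.1 pos [199.9 644.3 230.5] yaw 162.8 F [ 0.1 -0.5  0.1] w 1.003
shift [-336.6 -308.5  -19. ] rot [-1.000e-03  1.000e-03  1.445e+00] deg 82.8
```

Emit:
{"api": "arm_command", "payload": {
  "increments": [
    [[-30, -28, -2], [0, 0, 0.12], 0],
    [[-60, -55, -4], [0, 0, 0.24], 0],
    [[-90, -83, -6], [0, 0, 0.36], 0],
    [[-120, -110, -8], [0, 0, 0.48], 0],
    [[-150, -138, -10], [0, 0, 0.6], 0]
  ]
}}

```text
time: 0.52
eef_pos: [302.8, 466.2, 240.6]
ee_rot: [[-0.616, 0.787, -0.001], [0.787, 0.616, -0.002], [-0.001, -0.002, -1.0]]
contact_force: [1.6, 0.2, 0.3]
width: 0.998
```

```bash
python3 -c "
from h import *
go([430,250,250],80)"
```

```text
t 0.52 pos [302.8 466.2 240.6] yaw 128.1 F [1.6 0.2 0.3] w 0.998
shift [-248.7  -33.1   -9.1] rot [-0.001  0.002  0.839] deg 48.1
```

Emit:
{"api": "arm_command", "payload": {
  "increments": [
    [[-40, -5, -2], [0, 0, 0.12], 0],
    [[-80, -10, -4], [0, 0, 0.24], 0],
    [[-120, -15, -5], [0, 0, 0.36], 0],
    [[-160, -20, -6], [0, 0, 0.48], 0],
    [[-200, -25, -8], [0, 0, 0.6], 0]
  ]
}}

```text
time: 0.93
eef_pos: [406.8, 291.4, 248.7]
ee_rot: [[-0.058, 0.998, -0.001], [0.998, 0.058, -0.002], [-0.002, -0.001, -1.0]]
contact_force: [0.3, 0.7, -0.4]
width: 1.002
```

```bash
python3 -c "
from h import *
go([520,-100,250],40)"
```

```text
t 0.93 pos [406.8 291.4 248.7] yaw 93.3 F [ 0.3  0.7 -0.4] w 1.002
shift [-397.3   90.2   -0.7] rot [-0.     0.002  0.931] deg 53.3
```

```bash
python3 -c "
from h import *
c=snap('wrist','w0'); print(c['K'],c['mount'])"
```

```text
[[297.31863964   0.         252.42946612]
 [  0.         297.31863964 191.40055587]
 [  0.           0.           1.        ]] [[-3.30416790e-04 -9.48633747e-01 -3.16376209e-01  8.26509038e+01]
 [ 9.99999765e-01 -5.03555589e-04  4.65499963e-04  5.63816007e-01]
 [-6.00901982e-04 -3.16375980e-01  9.48633690e-01 -1.42878791e+02]
 [ 0.00000000e+00  0.00000000e+00  0.00000000e+00  1.00000000e+00]]
```

View pics/w0.png

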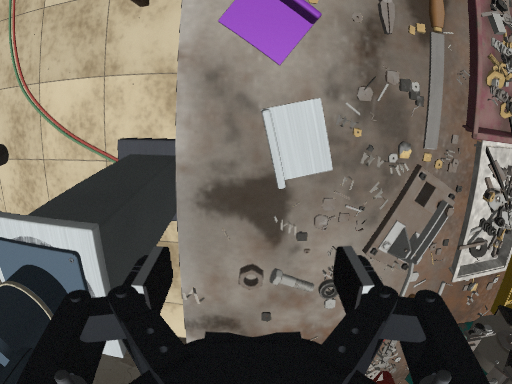

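Emit:
{"api": "arm_command", "payload": {
  "increments": [
    [[-40, 9, 0], [0, 0, 0.12], 0],
    [[-80, 18, 0], [0, 0, 0.24], 0],
    [[-120, 27, 0], [0, 0, 0.36], 0],
    [[-160, 36, 0], [0, 0, 0.48], 0],
    [[-200, 45, 0], [0, 0, 0.6], 0]
  ]
}}

```text
time: 1.4
eef_pos: [462.4, 91.1, 250.7]
ee_rot: [[0.535, 0.845, 0.002], [0.845, -0.535, -0.005], [-0.003, 0.004, -1.0]]
contact_force: [1.0, 1.1, -0.0]
width: 0.999
```

```bash
python3 -c "
from h import *
go([520,-160,230],7)"
```

```text
t 1.4 pos [462.4  91.1 250.7] yaw 57.6 F [ 1.   1.1 -0. ] w 0.999
shift [-181.2  183.    22. ] rot [0.005 0.001 0.884] deg 50.6
```

Emit:
{"api": "arm_command", "payload": {
  "increments": [
    [[-28, 28, 3], [0, 0, 0.12], 0],
    [[-56, 56, 6], [0, 0, 0.24], 0],
    [[-84, 84, 9], [0, 0, 0.36], 0],
    [[-112, 112, 12], [0, 0, 0.48], 0],
    [[-140, 140, 15], [0, 0, 0.6], 0]
  ]
}}

```text
time: 1.82
eef_pos: [505.8, -103.6, 236.5]
ee_rot: [[0.92, 0.391, 0.002], [0.391, -0.92, -0.004], [0.0, 0.005, -1.0]]
contact_force: [0.9, 1.1, 0.1]
width: 0.998
```

```bash
python3 -c "
from h import *
go([500,-185,230],6)"
```

```text
t 1.82 pos [ 505.8 -103.6  236.5] yaw 23.0 F [0.9 1.1 0.1] w 0.998
shift [-37.1  72.6   6.8] rot [ 0.005 -0.001  0.297] deg 17.0
```

Emit:
{"api": "arm_command", "payload": {
  "increments": [
    [[-15, 30, 3], [0, 0, 0.12], 0],
    [[-30, 60, 6], [0, 0, 0.24], 0],
    [[-37, 73, 7], [0.005, 0, 0.297], 0],
    [[-37, 73, 7], [0.005, 0, 0.297], 0]
  ]
}}

```text
time: 2.15
eef_pos: [499.1, -189.5, 229.6]
ee_rot: [[0.995, 0.096, -0.0], [0.096, -0.995, -0.002], [-0.0, 0.002, -1.0]]
contact_force: [-0.5, 0.1, 0.1]
width: 0.997
```

```bash
cat >> h.py <<'E'
def wray(c,u,v):
    K=c['K']; d=np.array([u-K[0,2],v-K[1,2]])/K[0,0]; r=np.linalg.norm(d)+1e-12
    dc=np.array([np.sin(r)*d[0]/r,np.sin(r)*d[1]/r,np.cos(r)]); M=c['mount']; R=c['rot']
    return R@M[:3,3]+c['eef'], R@M[:3,:3]@dc
def wpt(c,u,v,z):
    o,d=wray(c,u,v); return o+d*(z-o[2])/d[2]
def wproj(c,P):
    M=c['mount']; p=np.linalg.inv(M)@np.r_[c['rot'].T@(np.array(P,float)-c['eef']),1]; p=p[:3]
    r=np.arctan2(np.hypot(p[0],p[1]),p[2]); h=np.hypot(p[0],p[1]); K=c['K']
    return np.array([K[0,2]+K[0,0]*r*p[0]/h,K[1,2]+K[0,0]*r*p[1]/h])
E
python3 - <<'E'
from h import *
snap('wrist','w1'); go([500,-185,230],6)
crop('w0',200,70,350,220,5,'w0c')
E
```

```text
t 2.2 pos [ 499.6 -187.   229.5] yaw 5.8 F [ 0.7 -0.9  0.1] w 1.003
shift [ 0.6 -2.  -0.5] rot [ 0.     0.    -0.003] deg 0.2
```

View pics/w1.png

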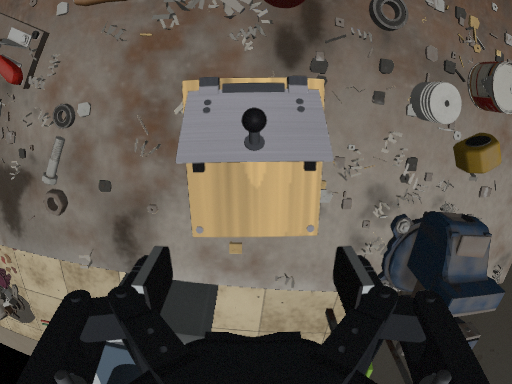

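View pics/w0c.png

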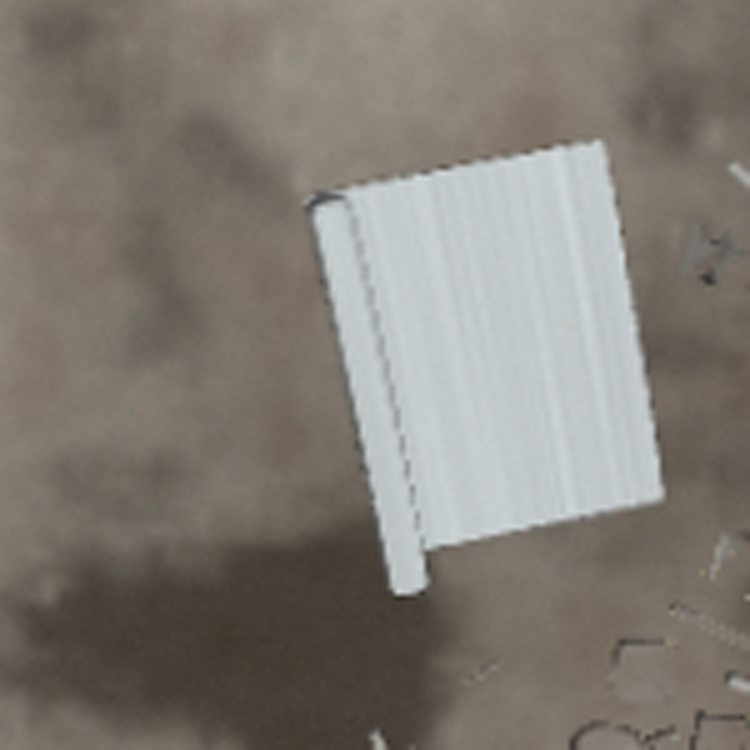

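```bash
python3 - <<'E'
from h import *
crop('w1',170,65,340,245,4.4,'w1c')
c=load('w0')
T=lambda x,y,x0,y0,k:(x/k-.5+.5/k+x0,y/k-.5+.5/k+y0)
P={}
for n,x,y,z in [('ll',602,141,4),('lr',664,497,4),('tl',313,208,40),('tr',390,595,40),('ttl',345,200,40),('ttr',427,590,40)]:
    P[n]=wpt(c,*T(x,y,200,70,5),z); print(n,P[n].round(1))
up=(P['tl']+P['tr']+P['ttl']+P['ttr'])/4; d=P['tl']-P['tr']; d2=P['ll']-P['lr']
for q in(d,d2): print(np.linalg.norm(q),np.degrees(np.arctan2(q[1],q[0]))-90)
print(up,np.linalg.norm((P['ll']+P['lr'])/2-up))
c=load('w1')
o,dd=wray(c,254,120)
print('knob ray at z111',wpt(c,254,120,111))
E
```

```text
ll [490.4 377.9   4. ]
lr [517.9 283.3   4. ]
tl [414.9 355.9  40. ]
tr [440.4 262.   40. ]
ttl [422.3 358.3  40. ]
ttr [449.5 263.8  40. ]
97.33948725137869 15.1419799474739
98.60274582647233 16.198148400565927
[431.78705022 310.00645533  40.        ] 83.39341654424317
knob ray at z111 [ 559.52945056 -183.96433407  111.        ]
```

View pics/w1c.png

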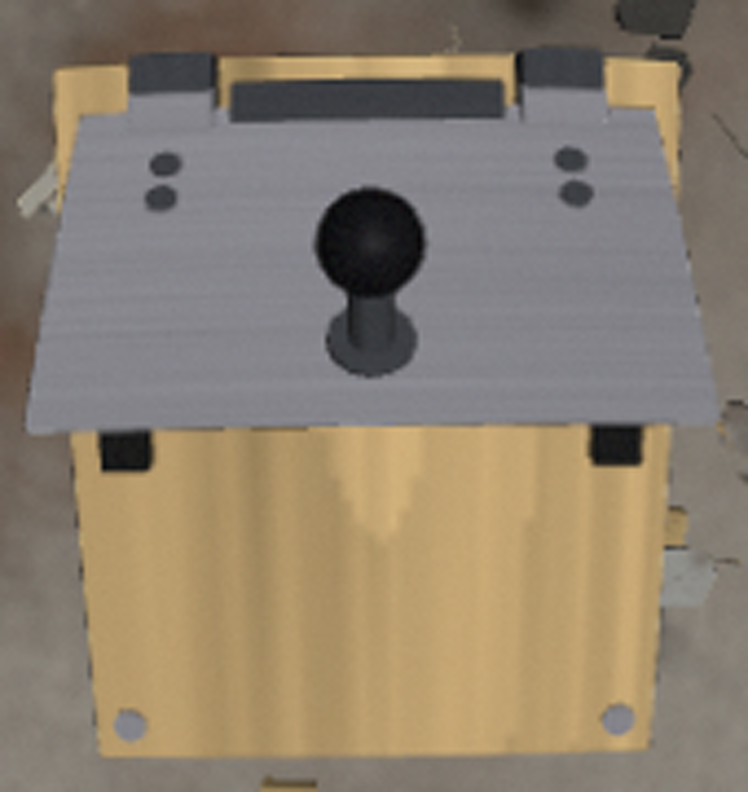

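```bash
python3 - <<'E'
from h import *
from scipy.optimize import least_squares
T=lambda x,y,x0,y0,k:(x/k-.5+.5/k+x0,y/k-.5+.5/k+y0)
c=load('w1')
J={'bl':(78,85,18),'br':(78,-85,18),'fr':(-127,-85,18),'fl':(-127,85,18)}
ob=[(n,T(x,y,170,65,4.4)) for n,x,y in [('bl',55,70),('br',682,65),('fr',648,750),('fl',100,757)]]
for n,uv in ob: print(n,wpt(c,*uv,18).round(1))
def f(p):
    a=p[2]; R=np.array([[np.cos(a),-np.sin(a),0],[np.sin(a),np.cos(a),0],[0,0,1]])
    return np.ravel([wproj(c,R@np.array(J[n])+[p[0],p[1],p[3]])-uv for n,uv in ob])
for fx in (0,1):
    o=least_squares(lambda p:f(np.r_[p,0] if fx==0 else p),[524,-190,.1]+[0]*fx); print(o.x,np.degrees(o.x[2]),o.fun.round(1))
go([557,-184.5,155],6)
E
```

```text
bl [593.2 -95.6  18. ]
br [ 610.8 -263.9   18. ]
fr [ 409.2 -284.8   18. ]
fl [ 390.9 -117.    18. ]
[ 5.25166212e+02 -1.87808804e+02  1.05147176e-01] 6.024489408868686 [-0.4 -0.5  0.3 -0.6  0.4  1.  -0.3  0.6]
[ 5.24730025e+02 -1.87863643e+02  1.05145838e-01 -2.76968188e+00] 6.024412726147752 [ 0.2 -0.1 -0.3 -0.2  0.   0.3  0.1 -0.1]
t 2.2 pos [ 499.6 -187.   229.5] yaw 5.8 F [ 0.7 -0.9  0.1] w 1.003
shift [57.3  3.3 74.4] rot [ 0.     0.    -0.003] deg 0.2
```

Emit:
{"api": "arm_command", "payload": {
  "increments": [
    [[30, 2, 15], [0, 0, 0], 0],
    [[59, 2, 40], [0, 0, 0], 0],
    [[59, 2, 75], [0, 0, 0], 0],
    [[59, 2, 110], [0, 0, 0], 0],
    [[59, 2, 125], [0, 0, 0], 0]
  ]
}}

```text
time: 2.62
eef_pos: [557.5, -179.6, 100.0]
ee_rot: [[0.994, 0.106, -0.005], [0.106, -0.994, 0.002], [-0.005, -0.003, -1.0]]
contact_force: [-0.4, -0.7, -0.2]
width: 1.0
```

```bash
python3 - <<'E'
from h import *
go([559.5,-184.5,90],6)
snap('side','s1');crop('s1',240,130,370,260,5,'s1c')
E
```

```text
t 2.62 pos [ 557.5 -179.6  100. ] yaw 6.1 F [-0.4 -0.7 -0.2] w 1.0
shift [ 1.6  5.1 10. ] rot [-0.003  0.005  0.002] deg 0.3
```

View pics/s1c.png

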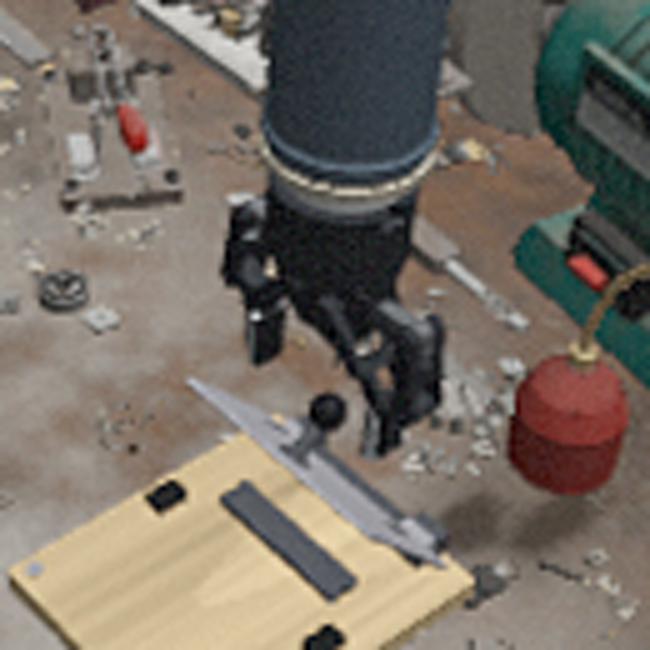

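Emit:
{"api": "arm_command", "payload": {
  "increments": [
    [[2, 5, 10], [0, 0, 0], 0],
    [[2, 5, 10], [0, 0, 0], 120],
    [[2, 5, 10], [0, 0, 0], 255],
    [[2, 5, 10], [0, 0, 0], 255],
    [[2, 5, 10], [0, 0, 0], 255]
  ]
}}

```text
time: 3.08
eef_pos: [559.8, -184.3, 90.1]
ee_rot: [[0.994, 0.106, -0.005], [0.106, -0.994, 0.002], [-0.005, -0.003, -1.0]]
contact_force: [-0.2, 0.2, -0.8]
width: 0.459
```

Emit:
{"api": "arm_command", "payload": {
  "increments": [
    [[0, 0, 0], [0, 0, 0], 255],
    [[0, 0, 0], [0, 0, 0], 255],
    [[0, 0, 0], [0, 0, 0], 255],
    [[0, 0, 0], [0, 0, 0], 255]
  ]
}}

```text
time: 3.42
eef_pos: [560.2, -184.9, 91.3]
ee_rot: [[0.994, 0.106, -0.004], [0.106, -0.994, 0.002], [-0.003, -0.002, -1.0]]
contact_force: [-1.8, -0.2, 7.3]
width: 0.22
```

```bash
python3 - <<'E'
from h import *
go([559.5,-184.5,90],6)
snap('wrist','w2');snap('side','s2');crop('s2',240,130,370,260,5,'s2c')
E
```

```text
t 3.42 pos [ 560.2 -184.9   91.3] yaw 6.1 F [-1.8 -0.2  7.3] w 0.22
shift [-0.7 -0.5  1.3] rot [-0.002  0.003  0.001] deg 0.2
```

View pics/s2c.png

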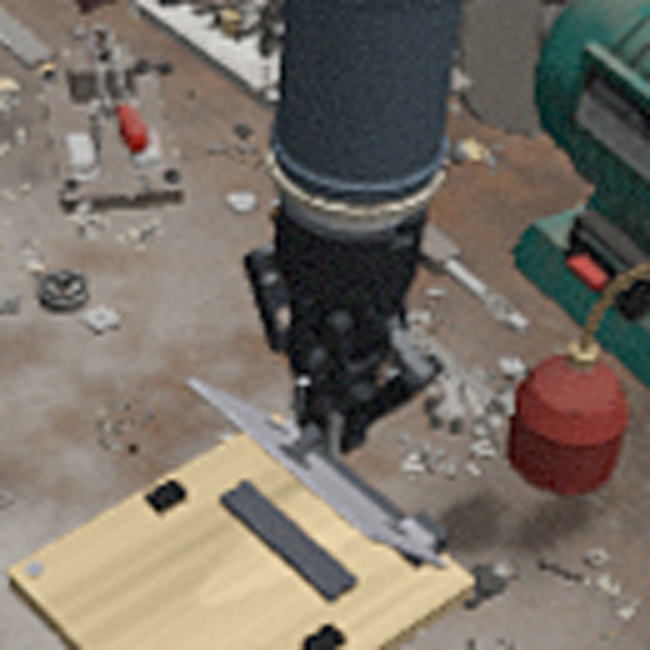

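View pics/w2.png

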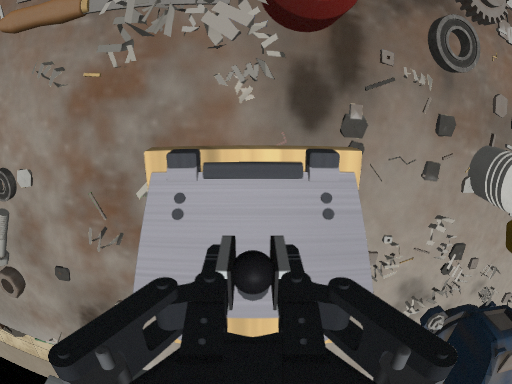

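```bash
python3 - <<'E'
from h import *
crop('w2',190,220,320,340,6,'w2c')
E
```

```text
(no output)
```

View pics/w2c.png

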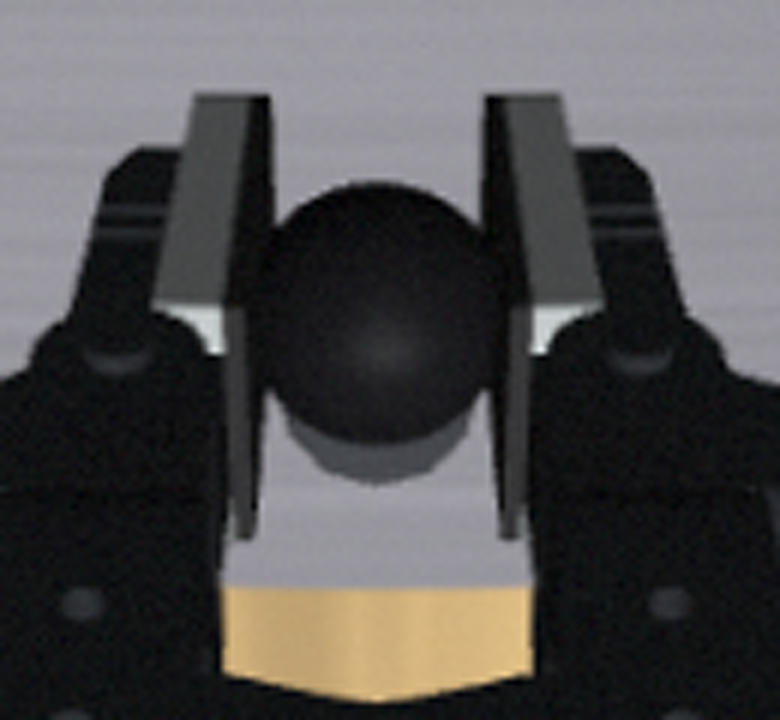

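```bash
cat > arc.py <<'E'
from h import *
import sys
# absolute arc for TCP in jig frame; hinge along jig x, anchored at first pose
a=np.radians(6.05); ex=np.array([np.cos(a),np.sin(a),0]); ez=np.array([0,0,1.])
P0=np.array([560.2,-184.9,91.3]); f0=np.radians(71.2)
def tcp(f): return P0+86.9*(-(np.cos(f)-np.cos(f0))*ex+(np.sin(f)-np.sin(f0))*ez)
s=observe(); R=np.array(s['ee_rot'])
for f in map(float,sys.argv[1:]):
    print(f,(R.T@(tcp(np.radians(f))-s['eef_pos'])).round(1))
d=s['eef_pos']-P0
print(s['time'],np.round(s['eef_pos'],1),'F',np.round(s['contact_force'],1),'w',round(s['width'],3))
print('rot',Ro.from_matrix(R.T@Rd(6.05)).as_rotvec().round(3))
E
python3 arc.py 68 64 60 56 52
```

```text
68.0 [-4.6 -0.   1.8]
64.0 [-10.1  -0.    4.2]
60.0 [-15.5  -0.    7.1]
56.0 [-20.6   0.   10.3]
52.0 [-25.5   0.   13.9]
3.5167 [ 560.2 -184.9   91.3] F [-0.5 -0.3  7.4] w 0.221
rot [-0.002  0.003  0.   ]
```

Emit:
{"api": "arm_command", "payload": {
  "increments": [
    [[-4.6, 0, 1.8], [0, 0, 0], 255],
    [[-10, 0, 4.2], [0, 0, 0], 255],
    [[-15.5, 0, 7], [0, 0, 0], 255],
    [[-20.5, 0, 10.3], [0, 0, 0], 255],
    [[-25.5, 0, 14], [0, 0, 0], 255]
  ]
}}

```text
time: 3.93
eef_pos: [534.2, -187.8, 77.5]
ee_rot: [[0.994, 0.106, -0.003], [0.106, -0.994, 0.002], [-0.003, -0.002, -1.0]]
contact_force: [1.7, 0.8, 4.0]
width: 0.216
```

```bash
python3 arc.py 49 46 43 40 37
```

```text
49.0 [-2.9 -0.1  2.8]
46.0 [-6.2 -0.1  5.9]
43.0 [-9.4 -0.1  9.2]
40.0 [-12.4  -0.1  12.6]
37.0 [-15.2  -0.1  16.2]
3.9333 [ 534.2 -187.8   77.5] F [1.7 0.8 4. ] w 0.216
rot [-0.002  0.003  0.   ]
```

Emit:
{"api": "arm_command", "payload": {
  "increments": [
    [[-2.9, 0, 2.8], [0, 0, 0], 255],
    [[-6.2, 0, 5.9], [0, 0, 0], 255],
    [[-9.4, 0, 9.2], [0, 0, 0], 255],
    [[-12.4, 0, 12.6], [0, 0, 0], 255],
    [[-15.2, 0, 16.2], [0, 0, 0], 255]
  ]
}}

```text
time: 4.35
eef_pos: [518.1, -189.5, 61.0]
ee_rot: [[0.994, 0.105, -0.004], [0.105, -0.994, 0.002], [-0.004, -0.002, -1.0]]
contact_force: [-1.5, 0.0, 4.5]
width: 0.213
```

```bash
python3 arc.py 35.5 34 32.5 31 29.5
```

```text
35.5 [-0.4 -0.2  1.5]
34.0 [-1.7 -0.2  3.3]
32.5 [-2.9 -0.2  5.2]
31.0 [-4.1 -0.2  7.2]
29.5 [-5.2 -0.1  9.1]
4.35 [ 518.1 -189.5   61. ] F [-1.5  0.   4.5] w 0.213
rot [-0.002  0.004 -0.   ]
```

Emit:
{"api": "arm_command", "payload": {
  "increments": [
    [[-0.4, 0, 1.5], [0, 0, 0], 255],
    [[-1.7, 0, 3.3], [0, 0, 0], 255],
    [[-2.9, 0, 5.2], [0, 0, 0], 255],
    [[-4.1, 0, 7.2], [0, 0, 0], 255],
    [[-5.2, 0, 9.1], [0, 0, 0], 255]
  ]
}}

```text
time: 4.77
eef_pos: [512.3, -190.2, 51.6]
ee_rot: [[0.994, 0.105, -0.005], [0.105, -0.994, 0.002], [-0.005, -0.002, -1.0]]
contact_force: [0.3, 0.7, 3.7]
width: 0.225
```

```bash
python3 arc.py 28 26.5 25 24 23
```

```text
28.0 [-0.5 -0.2  1.8]
26.5 [-1.5 -0.2  3.8]
25.0 [-2.5 -0.2  5.9]
24.0 [-3.1 -0.2  7.3]
23.0 [-3.7 -0.1  8.6]
4.7667 [ 512.3 -190.2   51.6] F [0.3 0.7 3.7] w 0.225
rot [-0.002  0.005 -0.001]
```

Emit:
{"api": "arm_command", "payload": {
  "increments": [
    [[-0.5, 0, 1.8], [0, 0, 0], 255],
    [[-1.5, 0, 3.8], [0, 0, 0], 255],
    [[-2.5, 0, 5.9], [0, 0, 0], 255],
    [[-3.1, 0, 7.2], [0, 0, 0], 255],
    [[-3.7, 0, 8.5], [0, 0, 0], 255]
  ]
}}

```text
time: 5.18
eef_pos: [509.0, -190.5, 43.0]
ee_rot: [[0.994, 0.105, -0.004], [0.105, -0.994, 0.002], [-0.004, -0.002, -1.0]]
contact_force: [1.2, 0.6, 3.3]
width: 0.222
```

```bash
python3 arc.py 23 22.5 22 ; python3 -c "
from h import *
snap('side','s3');crop('s3',220,180,350,290,5,'s3c')"
```

```text
23.0 [-0.4 -0.2  0. ]
22.5 [-0.7 -0.2  0.7]
22.0 [-1.  -0.2  1.4]
5.1833 [ 509.  -190.5   43. ] F [1.2 0.6 3.3] w 0.222
rot [-0.002  0.004 -0.001]
```

View pics/s3c.png

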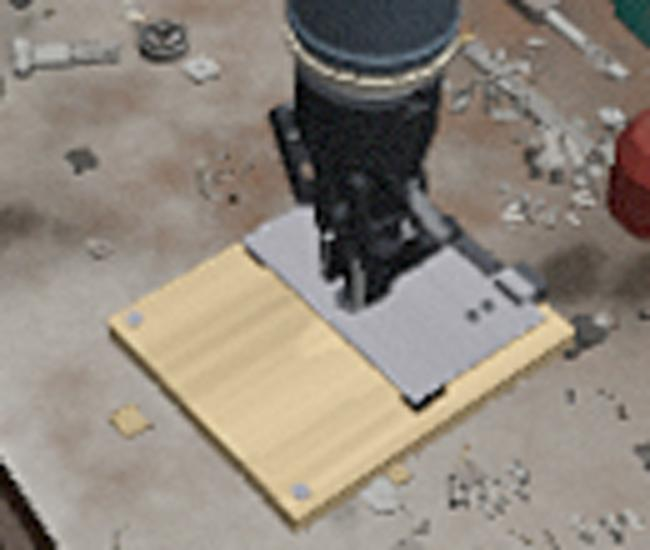

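Emit:
{"api": "arm_command", "payload": {
  "increments": [
    [[-0.3, 0, 1], [0, 0, 0], 255],
    [[-0.6, 0, 2], [0, 0, 0], 255],
    [[-0.6, 0, 2], [0, 0, 0], 255]
  ]
}}

```text
time: 5.48
eef_pos: [508.5, -190.6, 40.9]
ee_rot: [[0.994, 0.105, -0.004], [0.105, -0.994, 0.002], [-0.004, -0.002, -1.0]]
contact_force: [0.9, 0.9, 3.8]
width: 0.219
```

Emit:
{"api": "arm_command", "payload": {
  "increments": [
    [[0, 0, 1], [0, 0, 0], 255],
    [[0, 0, 2], [0, 0, 0], 255],
    [[0, 0, 2], [0, 0, 0], 255]
  ]
}}

```text
time: 5.73
eef_pos: [508.5, -190.6, 40.5]
ee_rot: [[0.995, 0.104, -0.002], [0.104, -0.995, 0.003], [-0.002, -0.003, -1.0]]
contact_force: [-4.4, 3.6, 28.8]
width: 0.217
```

Emit:
{"api": "arm_command", "payload": {
  "increments": [
    [[0, 0, 0], [0, 0, 0], 150],
    [[0, 0, 0], [0, 0, 0], 60],
    [[0, 0, 0], [0, 0, 0], 0],
    [[0, 0, -0.5], [0, 0, 0], 0],
    [[0, 0, -0.5], [0, 0, 0], 0]
  ]
}}

```text
time: 6.15
eef_pos: [508.3, -190.5, 40.7]
ee_rot: [[0.995, 0.104, -0.003], [0.104, -0.995, 0.003], [-0.003, -0.003, -1.0]]
contact_force: [1.1, -1.1, -0.4]
width: 0.913
```

Emit:
{"api": "arm_command", "payload": {
  "increments": [
    [[0, 0, -25], [0, 0, 0], 0],
    [[0, 0, -60], [0, 0, 0], 0],
    [[0, 0, -100], [0, 0, 0], 0],
    [[-20, 0, -140], [0, 0, 0], 0],
    [[-40, 0, -170], [0, 0, 0], 0]
  ]
}}

```text
time: 6.57
eef_pos: [469.4, -195.4, 212.5]
ee_rot: [[0.994, 0.106, -0.003], [0.106, -0.994, 0.002], [-0.003, -0.002, -1.0]]
contact_force: [0.1, 0.7, 0.5]
width: 0.999
```

```bash
python3 -c "
from h import *
snap('wrist','w3');crop('w3',160,70,350,260,4.2,'w3c'); snap('side','s3');crop('s3',220,180,350,290,5,'s3c')
go([410,250,200],105)"
```

```text
t 6.67 pos [ 467.8 -197.6  215.1] yaw 5.8 F [ 0.5  0.1 -0.3] w 0.998
shift [ -12.3 -451.1   15.7] rot [ 1.000e-03 -3.000e-03 -1.731e+00] deg 99.2
```

View pics/w3c.png

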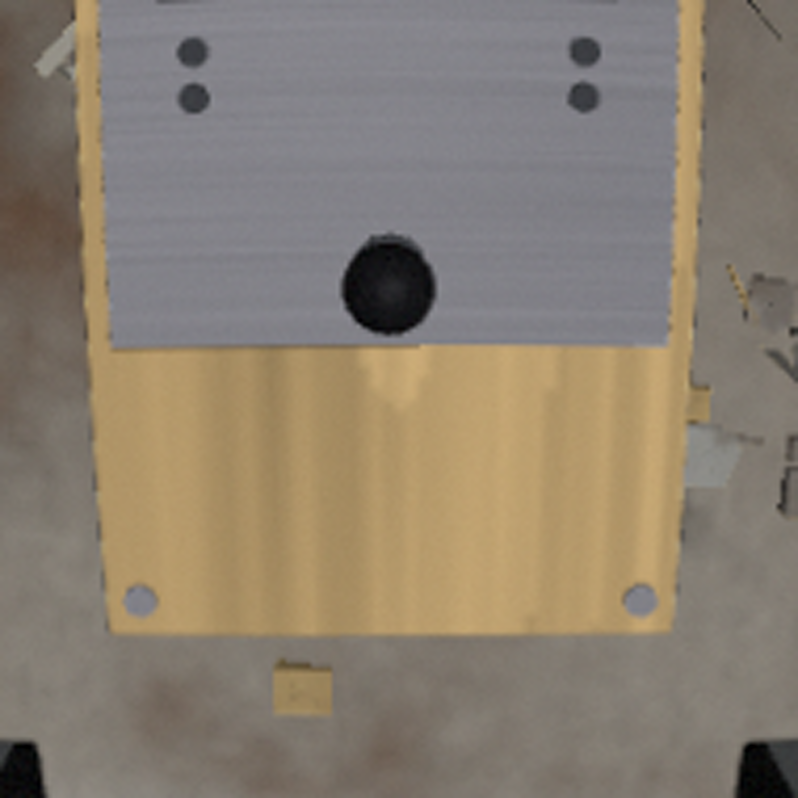

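View pics/s3c.png

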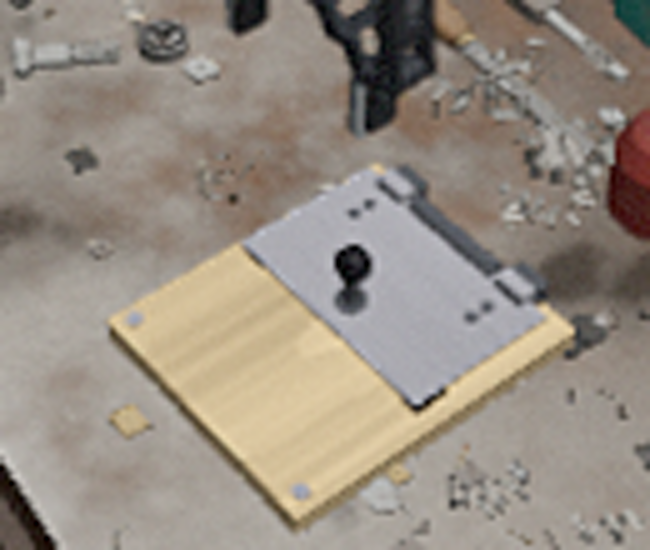

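```bash
python3 - <<'E'
from h import *
T=lambda x,y,x0,y0,k:(x/k-.5+.5/k+x0,y/k-.5+.5/k+y0)
c=load('w3')
# pose mid-capture: use settled
q=lambda x,y,z:wpt(c,*T(x,y,160,70,4.2),z)
def line(a,b,n):
    d=a-b; print(n,a.round(1),b.round(1),np.linalg.norm(d).round(1),(np.degrees(np.arctan2(d[1],d[0]))-90).round(2))
line(q(112,350,31),q(667,346,31),'lip')
line(q(110,634,18),q(674,632,18),'front')
line(q(139,601,18),q(641,600,18),'screws')
line(q(193,52,31),q(585,51,31),'riv')
print(q(389,286,63),c['eef'])
E
```

```text
lip [ 480.4 -117.5   31. ] [ 497.2 -265.4   31. ] 148.8 6.5
front [ 390.8 -117.2   18. ] [ 409.5 -285.9   18. ] 169.7 6.33
screws [ 402.7 -125.8   18. ] [ 418.9 -273.8   18. ] 148.8 6.24
riv [ 561.  -133.3   31. ] [ 571.7 -233.    31. ] 100.3 6.18
[ 509.15772836 -189.35854573   63.        ] [ 469.41551474 -195.39419785  212.48476817]
```

Emit:
{"api": "arm_command", "payload": {
  "increments": [
    [[0, -40, 0], [0, 0, -0.12], 0],
    [[0, -80, 0], [0, 0, -0.24], 0],
    [[0, -120, 0], [0, 0, -0.36], 0],
    [[0, -160, 0], [0, 0, -0.48], 0],
    [[0, -200, 0], [0, 0, -0.6], 0]
  ]
}}

```text
time: 7.08
eef_pos: [446.9, 3.4, 214.9]
ee_rot: [[0.76, 0.65, 0.002], [0.65, -0.76, 0.002], [0.002, -0.0, -1.0]]
contact_force: [1.5, -0.1, 0.3]
width: 1.002
```

```bash
python3 -c "
from h import *
go([410,240,190],105)"
```

```text
t 7.08 pos [446.9   3.4 214.9] yaw 40.5 F [ 1.5 -0.1  0.3] w 1.002
shift [ 125.6 -203.8   25.3] rot [ 1.000e-03 -2.000e-03 -1.125e+00] deg 64.5
```

Emit:
{"api": "arm_command", "payload": {
  "increments": [
    [[20, -33, 4], [0, 0, -0.12], 0],
    [[40, -66, 8], [0, 0, -0.24], 0],
    [[60, -100, 12], [0, 0, -0.36], 0],
    [[80, -133, 16], [0, 0, -0.48], 0],
    [[100, -166, 20], [0, 0, -0.6], 0]
  ]
}}

```text
time: 7.5
eef_pos: [414.1, 196.8, 194.5]
ee_rot: [[0.254, 0.967, 0.001], [0.967, -0.254, 0.002], [0.002, 0.001, -1.0]]
contact_force: [1.4, -1.0, -0.5]
width: 0.997
```

```bash
python3 -c "
from h import *
go([420,220,190],105.5)"
```

```text
t 7.5 pos [414.1 196.8 194.5] yaw 75.3 F [ 1.4 -1.  -0.5] w 0.997
shift [24.  -0.2  4.6] rot [ 0.001 -0.002 -0.528] deg 30.2
```

Emit:
{"api": "arm_command", "payload": {
  "increments": [
    [[8, 0, 2], [0, 0, -0.12], 0],
    [[16, 0, 4], [0, 0, -0.24], 0],
    [[24, 0, 5], [0, 0, -0.36], 0],
    [[24, 0, 5], [0, 0, -0.48], 0],
    [[24, 0, 5], [0, 0, -0.528], 0]
  ]
}}

```text
time: 7.92
eef_pos: [419.8, 220.7, 188.7]
ee_rot: [[-0.276, 0.961, -0.0], [0.961, 0.276, 0.001], [0.001, 0.0, -1.0]]
contact_force: [-0.0, -0.2, -0.4]
width: 1.003
```

Emit:
{"api": "arm_command", "payload": {
  "increments": [
    [[0, 0, 0], [0, 0, 0], 0],
    [[0, 0, 0], [0, 0, 0], 0]
  ]
}}

```text
time: 8.08
eef_pos: [419.5, 220.8, 188.0]
ee_rot: [[-0.274, 0.962, -0.001], [0.962, 0.274, 0.001], [0.001, -0.001, -1.0]]
contact_force: [0.4, 0.1, -0.1]
width: 1.001
```

```bash
python3 -c "
from h import *
c=snap('wrist','w4');print(c['s']['eef_pos'])
go([420,220,190],105.5);crop('w4',160,40,360,240,4,'w4c')"
```

```text
[419.50279293 220.78395658 187.98056632]
t 8.13 pos [419.6 220.7 188.2] yaw 105.9 F [ 0.4 -0.1  0.3] w 0.997
shift [-0.8  0.2 -1.9] rot [-0.001 -0.001  0.007] deg 0.4
```

View pics/w4c.png

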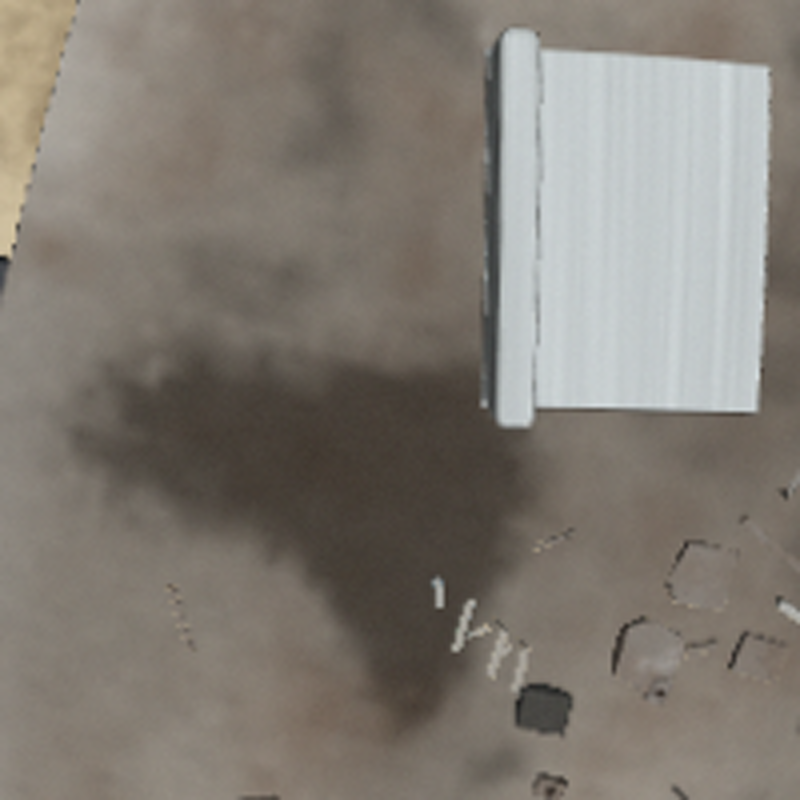

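```bash
python3 - <<'E'
from h import *
T=lambda x,y,x0,y0,k:(x/k-.5+.5/k+x0,y/k-.5+.5/k+y0)
c=load('w4'); q=lambda x,y,z:wpt(c,*T(x,y,160,40,4),z)
a=[q(501,29,40),q(541,31,40),q(496,427,40),q(532,427,40),q(770,67,4),q(760,411,4),q(485,55,2),q(484,407,2)]
for p in a: print(p.round(1))
for i,j in((0,2),(1,3),(4,5)):
    d=a[i]-a[j]; print(np.linalg.norm(d).round(1),(np.degrees(np.arctan2(d[1],d[0]))-90).round(2))
print('up',sum(a[:4])/4,'lead',(a[4]+a[5])/2)
u=(sum(a[:4])/4)
go([u[0],u[1],90],105.5)
E
```

```text
[414.2 355.9  40. ]
[423.5 358.4  40. ]
[441.1 260.9  40. ]
[449.8 263.5  40. ]
[490.7 378.1   4. ]
[518.6 283.3   4. ]
[414.2 354.7   2. ]
[441.9 260.3   2. ]
98.7 15.86
98.4 15.48
98.9 16.33
up [432.14145883 309.68291919  40.        ] lead [504.64794427 330.7007817    4.        ]
t 8.13 pos [419.6 220.7 188.2] yaw 105.9 F [ 0.4 -0.1  0.3] w 0.997
shift [82.1 36.5 98.2] rot [-0.001 -0.001  0.007] deg 0.4
```

```bash
python3 - <<'E'
from h import *
c=load('w2'); Z=c['range_z']; K=c['K']
v,u=np.mgrid[0:384,0:512]; dx=(u-K[0,2])/K[0,0]; dy=(v-K[1,2])/K[1,1]; r=np.hypot(dx,dy)+1e-9
s=np.tan(r)/r*Z
P=np.stack([s*dx,s*dy,Z,np.ones_like(Z)],-1)@c['mount'].T
P=P[(Z>0)][:,:3]
for z0 in range(-120,10,8):
    m=(P[:,2]>z0)&(P[:,2]<=z0+8)&(abs(P[:,0])<30)&(abs(P[:,1])<90)
    if m.sum()>5: q=P[m]; print(z0,m.sum(),'y',q[:,1].min().round(),q[:,1].max().round(),'x',q[:,0].min().round(),q[:,0].max().round())
E
```

```text
-104 2734 y -64.0 62.0 x 1.0 22.0
-96 7523 y -66.0 64.0 x -2.0 22.0
-88 5376 y -64.0 62.0 x -11.0 19.0
-80 5245 y -59.0 57.0 x -12.0 19.0
-72 3145 y -55.0 53.0 x -13.0 19.0
-64 3348 y -51.0 48.0 x -12.0 17.0
-56 2928 y -46.0 44.0 x -12.0 15.0
-48 1172 y -41.0 39.0 x -12.0 15.0
-40 765 y -24.0 22.0 x -11.0 13.0
-32 1690 y -24.0 22.0 x -11.0 13.0
-24 814 y -24.0 22.0 x -10.0 13.0
-16 432 y -24.0 22.0 x -28.0 13.0
-8 582 y -76.0 73.0 x -30.0 13.0
0 1639 y -77.0 74.0 x -27.0 2.0
8 2260 y -76.0 74.0 x -20.0 -9.0
```

Emit:
{"api": "arm_command", "payload": {
  "increments": [
    [[28, 12, 20], [0, 0, 0], 0],
    [[56, 25, 45], [0, 0, 0], 0],
    [[82, 36.5, 70], [0, 0, 0], 0],
    [[82, 36.5, 98], [0, 0, 0], 0],
    [[82, 36.5, 98], [0, 0, 0], 0]
  ]
}}

```text
time: 8.55
eef_pos: [429.6, 309.9, 85.6]
ee_rot: [[-0.275, 0.961, -0.006], [0.961, 0.275, -0.004], [-0.002, -0.007, -1.0]]
contact_force: [-1.8, -0.8, 0.2]
width: 0.996
```

```bash
python3 -c "
from h import *
go([432.1,309.7,8],106)
c=snap('wrist','w5');crop('w5',150,100,350,300,4,'w5c')"
```

```text
t 8.55 pos [429.6 309.9  85.6] yaw 106.0 F [-1.8 -0.8  0.2] w 0.996
shift [-0.8  2.9 77.6] rot [-0.007  0.002 -0.001] deg 0.4
```

View pics/w5c.png

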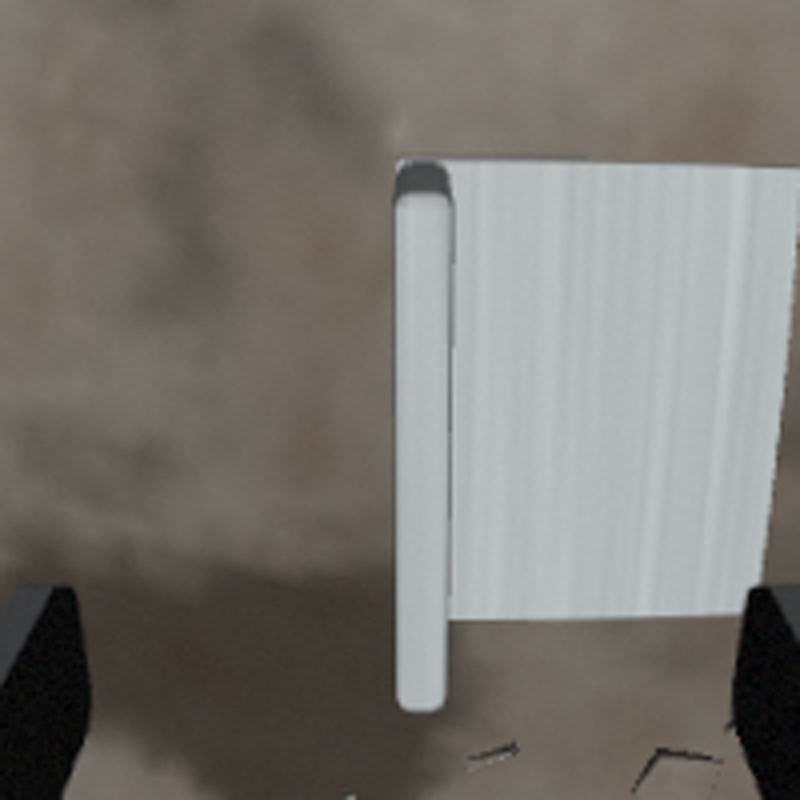

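```bash
python3 - <<'E'
from h import *
T=lambda x,y,x0,y0,k:(x/k-.5+.5/k+x0,y/k-.5+.5/k+y0)
c=load('w5'); q=lambda x,y,z:wpt(c,*T(x,y,150,100,4),z)
a=[q(396,195,40),q(454,195,40),q(397,709,40),q(447,709,40)]
for i,j in((0,2),(1,3),(0,1)):
    d=a[i]-a[j]; print(np.linalg.norm(d).round(1),(np.degrees(np.arctan2(d[1],d[0]))).round(2))
u=sum(a)/4; print(u)
go([u[0],u[1],8],105.9)
E
```

```text
97.9 105.78
97.9 105.92
9.3 -163.93
[432.24257101 310.4057593   40.        ]
t 8.6 pos [430.5 308.7  87.9] yaw 105.9 F [-0.1 -0.2  1.4] w 1.002
shift [ 1.3  2.6 79.9] rot [-0.006  0.002 -0.001] deg 0.4
```

Emit:
{"api": "arm_command", "payload": {
  "increments": [
    [[1.5, 2.5, 25], [-0.006, 0.002, 0], 0],
    [[1.5, 2.5, 50], [-0.006, 0.002, 0], 0],
    [[1.5, 2.5, 70], [-0.006, 0.002, 0], 0],
    [[1.5, 2.5, 79], [-0.006, 0.002, 0], 0],
    [[1.5, 2.5, 79], [-0.006, 0.002, 0], 0]
  ]
}}

```text
time: 9.02
eef_pos: [432.0, 309.5, 8.7]
ee_rot: [[-0.271, 0.962, -0.001], [0.962, 0.271, -0.001], [-0.001, -0.001, -1.0]]
contact_force: [0.1, -0.6, 0.2]
width: 1.0
```

```bash
python3 - <<'E'
from h import *
go([432.2,310,8.5],105.9)
E
```

```text
t 9.02 pos [432.  309.5   8.7] yaw 105.8 F [ 0.1 -0.6  0.2] w 1.0
shift [0.4 0.4 0.2] rot [-0.001  0.001 -0.003] deg 0.2
```

Emit:
{"api": "arm_command", "payload": {
  "increments": [
    [[0.4, 0.4, 0.2], [0, 0, 0], 120],
    [[0.4, 0.4, 0.2], [0, 0, 0], 200],
    [[0.4, 0.4, 0.2], [0, 0, 0], 255],
    [[0.4, 0.4, 0.2], [0, 0, 0], 255],
    [[0.4, 0.4, 0.2], [0, 0, 0], 255]
  ]
}}

```text
time: 9.43
eef_pos: [432.6, 310.3, 9.3]
ee_rot: [[-0.271, 0.962, -0.0], [0.962, 0.271, -0.0], [-0.0, -0.0, -1.0]]
contact_force: [0.5, 0.7, 0.9]
width: 0.301
```

Emit:
{"api": "arm_command", "payload": {
  "increments": [
    [[0, 0, 0], [0, 0, 0], 255],
    [[0, 0, 0], [0, 0, 0], 255],
    [[0, 0, 0], [0, 0, 0], 255],
    [[0, 0, 0], [0, 0, 0], 255]
  ]
}}

```text
time: 9.77
eef_pos: [432.6, 310.4, 9.8]
ee_rot: [[-0.271, 0.962, 0.0], [0.962, 0.271, 0.0], [0.0, 0.0, -1.0]]
contact_force: [-1.2, -0.8, 7.7]
width: 0.107
```

Emit:
{"api": "arm_command", "payload": {
  "increments": [
    [[0, 0, -12], [0, 0, 0], 255],
    [[0, 0, -35], [0, 0, 0], 255],
    [[0, 0, -65], [0, 0, 0], 255],
    [[0, 0, -95], [0, 0, 0], 255],
    [[-10, 0, -120], [0, 0, 0], 255]
  ]
}}

```text
time: 10.18
eef_pos: [434.6, 302.5, 131.4]
ee_rot: [[-0.274, 0.962, 0.0], [0.962, 0.274, 0.001], [0.001, 0.0, -1.0]]
contact_force: [0.9, 0.7, -2.0]
width: 0.102
```

```bash
python3 - <<'E'
from h import *
go([470,50,140],96)
snap('side','s4'); crop('s4',150,60,310,180,5,'s4c')
E
```

```text
t 10.18 pos [434.6 302.5 131.4] yaw 105.9 F [ 0.9  0.7 -2. ] w 0.102
shift [-252.5  -35.1   -8.9] rot [ 0.    -0.001  0.173] deg 9.9
```

View pics/s4c.png

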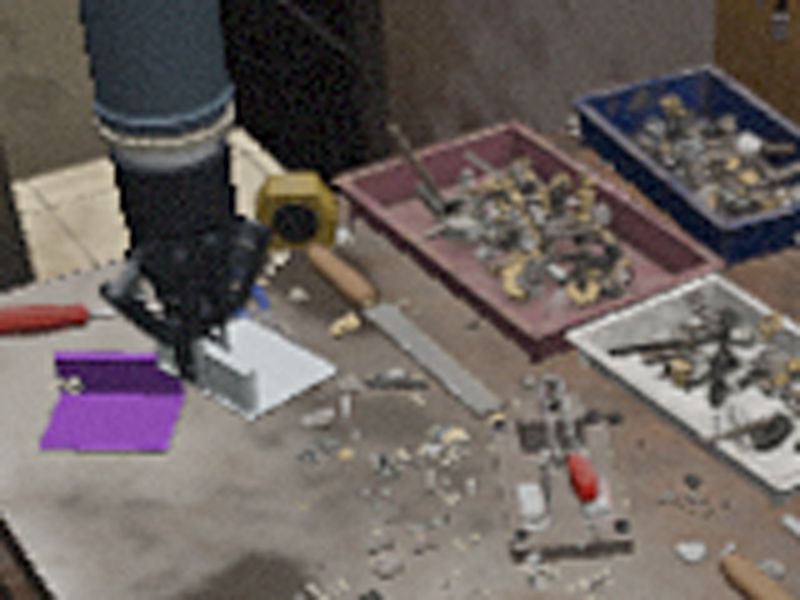

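Held and lifted. Moving on towards the jig.

Emit:
{"api": "arm_command", "payload": {
  "increments": [
    [[-38, -5, -2], [0, 0, 0.04], 255],
    [[-76, -10, -4], [0, 0, 0.08], 255],
    [[-114, -16, -6], [0, 0, 0.12], 255],
    [[-152, -21, -8], [0, 0, 0.15], 255],
    [[-190, -26, -9], [0, 0, 0.173], 255]
  ]
}}

```text
time: 10.65
eef_pos: [463.5, 108.3, 144.2]
ee_rot: [[-0.099, 0.995, 0.005], [0.995, 0.099, 0.003], [0.003, 0.005, -1.0]]
contact_force: [1.3, 0.6, -2.2]
width: 0.105
```

```bash
python3 - <<'E'
from h import *
go([455,-90,140],96)
E
```

```text
t 10.65 pos [463.5 108.3 144.2] yaw 95.7 F [ 1.3  0.6 -2.2] w 0.105
shift [-196.5  -28.2    3.5] rot [ 0.005 -0.003 -0.005] deg 0.4
```

Emit:
{"api": "arm_command", "payload": {
  "increments": [
    [[-39, -5, 0], [0, 0, 0], 255],
    [[-78, -11, 0], [0, 0, 0], 255],
    [[-118, -17, 0], [0, 0, 0], 255],
    [[-157, -22, 0], [0, 0, 0], 255],
    [[-196, -28, 0], [0.005, -0.003, -0.005], 255]
  ]
}}

```text
time: 11.07
eef_pos: [454.3, -91.4, 143.4]
ee_rot: [[-0.104, 0.995, 0.0], [0.995, 0.104, -0.0], [-0.0, 0.0, -1.0]]
contact_force: [0.1, 0.0, -2.0]
width: 0.108
```

```bash
python3 - <<'E'
from h import *
go([404,-201,120],96.1)
E
```

```text
t 11.07 pos [454.3 -91.4 143.4] yaw 96.0 F [ 0.1  0.  -2. ] w 0.108
shift [-103.7  -61.4   23.4] rot [ 0.     0.    -0.002] deg 0.1
```

Emit:
{"api": "arm_command", "payload": {
  "increments": [
    [[-30, -18, 6], [0, 0, 0], 255],
    [[-60, -36, 12], [0, 0, 0], 255],
    [[-90, -54, 18], [0, 0, 0], 255],
    [[-104, -62, 24], [0, 0, 0], 255],
    [[-104, -62, 24], [0, 0, 0], 255]
  ]
}}

```text
time: 11.48
eef_pos: [400.6, -205.0, 118.7]
ee_rot: [[-0.098, 0.995, -0.002], [0.995, 0.098, -0.001], [-0.001, -0.002, -1.0]]
contact_force: [0.1, -0.4, -2.7]
width: 0.106
```

```bash
python3 - <<'E'
from h import *
go([404,-201,35],96.1)
snap('wrist','w6');snap('side','s6'); crop('s6',180,130,340,290,5,'s6c')
E
```

```text
t 11.48 pos [ 400.6 -205.   118.7] yaw 95.6 F [ 0.1 -0.4 -2.7] w 0.106
shift [ 3.8  4.  83.6] rot [-0.002  0.001 -0.009] deg 0.5
```

View pics/w6.png

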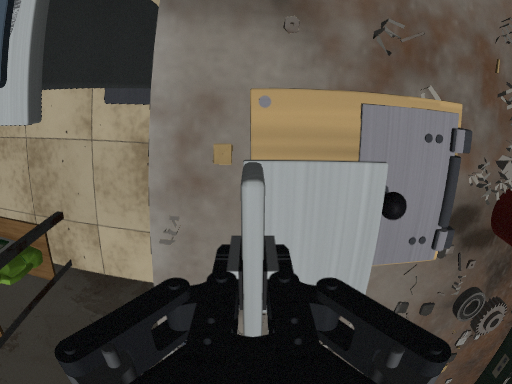

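View pics/s6c.png

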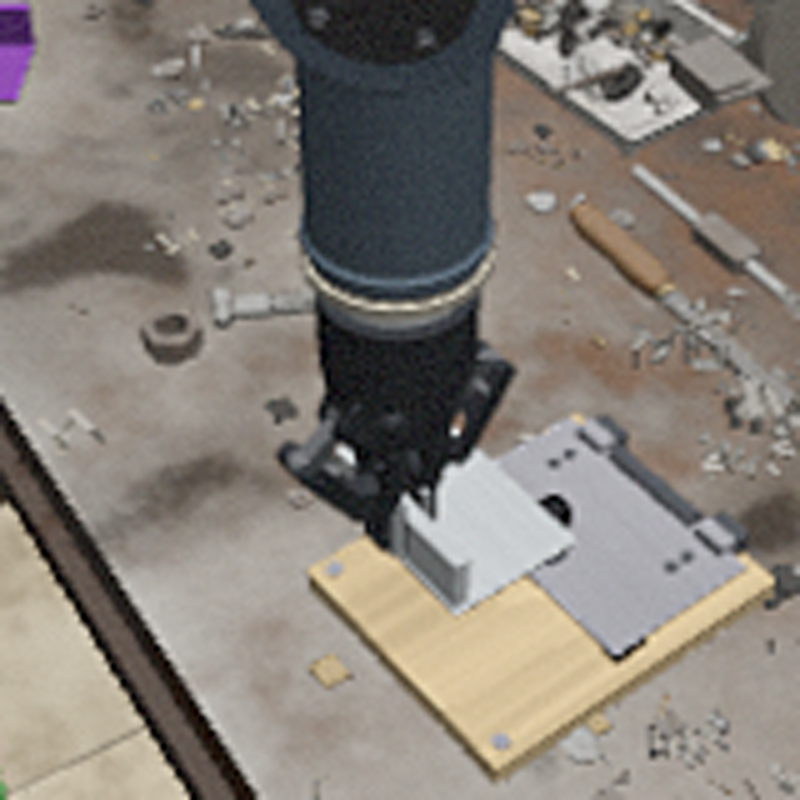

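```bash
python3 - <<'E'
from h import *
crop('w6',220,130,400,330,4,'w6c')
E
```

```text
(no output)
```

View pics/w6c.png

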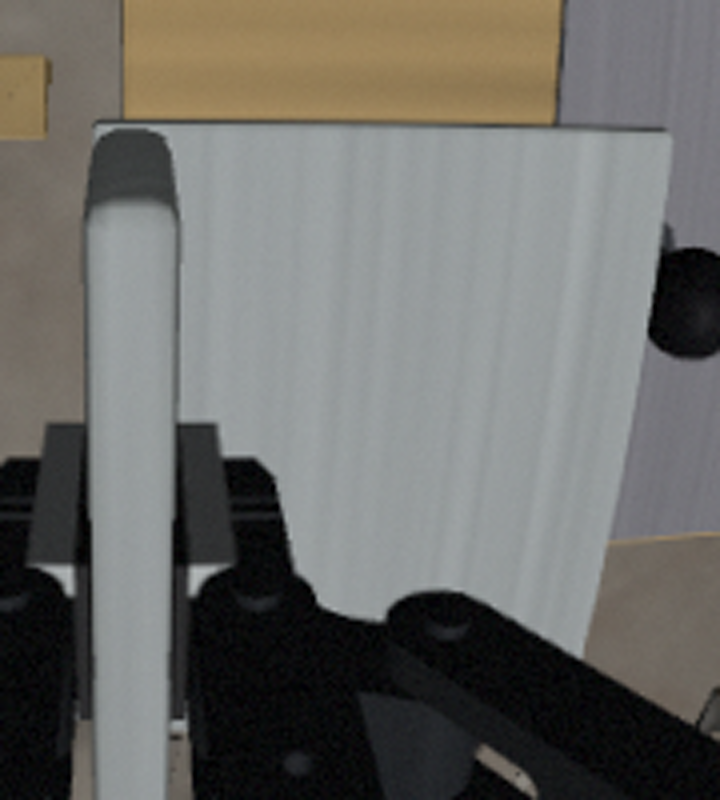

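```bash
cat > tl.py <<'E'
from h import *
T=lambda x,y,x0,y0,k:(x/k-.5+.5/k+x0,y/k-.5+.5/k+y0)
def tool(c,x,y,x0,y0,k,z):  # z above underside -> tool z
    cc=dict(c); cc['rot']=np.eye(3); cc['eef']=np.zeros(3); return wpt(cc,*T(x,y,x0,y0,k),9.8-z)
E
python3 - <<'E'
from tl import *
c=load('w6')
for n,x,y,z in [('ribend',133,203,40),('riblow',133,130,4),('lead+',670,131,4),('rear+',95,122,0),('lead mid', 628,430,4),('lead low',585,655,4)]:
    print(n,tool(c,x,y,220,130,4,z).round(1))
# deck front edge yaw & corners
E
```

```text
ribend [ 49.6   0.8 -30.2]
riblow [48.8  0.9  5.8]
lead+ [49.8 74.7  5.8]
rear+ [49.  -4.1  9.8]
lead mid [ 4.2 74.9  5.8]
lead low [-38.2  75.8   5.8]
```

```bash
cat > jg.py <<'E'
from h import *
import sys
H=np.array([525.3,-188.6,18]); YAW=6.1
def jgo(x,z):
    R=Ro.from_euler('z',YAW,degrees=True).as_matrix()
    s=observe(); j=R.T@(s['eef_pos']-H); print('jig tcp',j.round(2))
    go(H+R@np.array([x,0,z]),90+YAW)
    f=R.T@s['contact_force']; print('F jig',f.round(1),'tq',np.round(s['ft_torque'],2))
if __name__=='__main__': jgo(float(sys.argv[1]),float(sys.argv[2]))
E
python3 jg.py -123 13
```

```text
jig tcp [-1.2312e+02  6.0000e-02  1.0115e+02]
t 11.58 pos [ 402.9 -201.6  119.1] yaw 95.9 F [ 0.8  0.1 -2.8] w 0.106
shift [-0.1  0.2 88.1] rot [-0.001 -0.    -0.004] deg 0.2
F jig [ 0.8  0.  -2.8] tq [ 0.01 -0.   -0.  ]
```

Emit:
{"api": "arm_command", "payload": {
  "increments": [
    [[0, 0, 25], [0, 0, -0.004], 255],
    [[0, 0, 50], [0, 0, -0.004], 255],
    [[0, 0, 70], [0, 0, -0.004], 255],
    [[0, 0, 82], [0, 0, -0.004], 255],
    [[0, 0, 86], [0, 0, -0.004], 255]
  ]
}}

```text
time: 12.0
eef_pos: [402.8, -199.8, 31.6]
ee_rot: [[-0.108, 0.994, -0.003], [0.994, 0.108, 0.002], [0.002, -0.003, -1.0]]
contact_force: [-0.1, 1.0, -2.1]
width: 0.107
```

```bash
python3 jg.py -123 12; python3 - <<'E'
from h import *
snap('wrist','w7');snap('side','s7'); crop('s7',210,170,340,290,6,'s7c');crop('w7',220,100,420,300,4,'w7c')
E
```

```text
jig tcp [-122.98    1.89   13.59]
t 12.0 pos [ 402.8 -199.8   31.6] yaw 96.2 F [-0.1  1.  -2.1] w 0.107
shift [-1.9 -0.   1.6] rot [-0.003 -0.002  0.002] deg 0.2
F jig [ 0.   1.  -2.1] tq [0.01 0.11 0.03]
```

View pics/w7c.png

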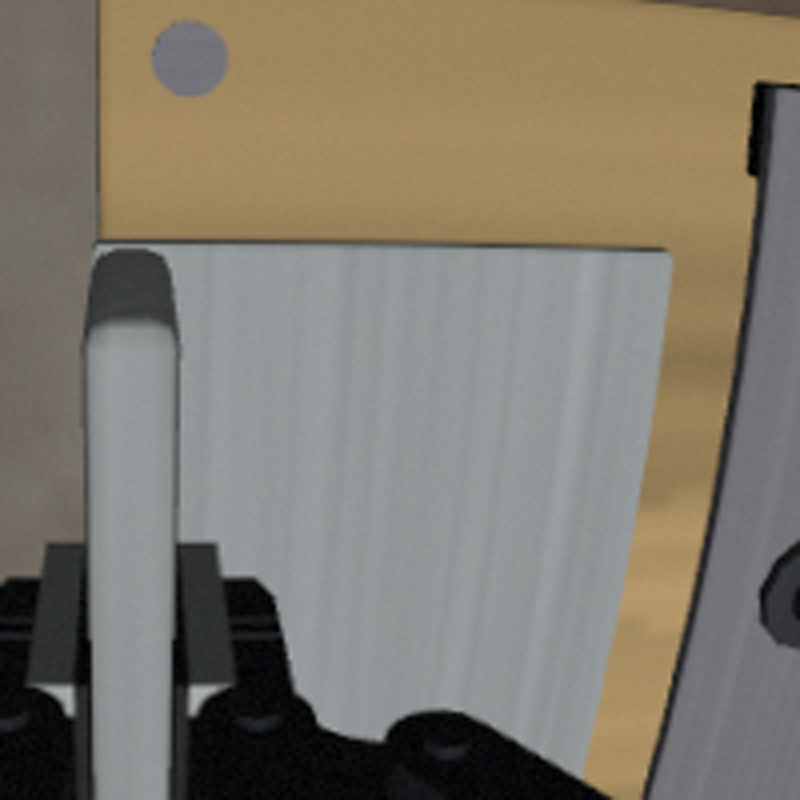

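View pics/s7c.png

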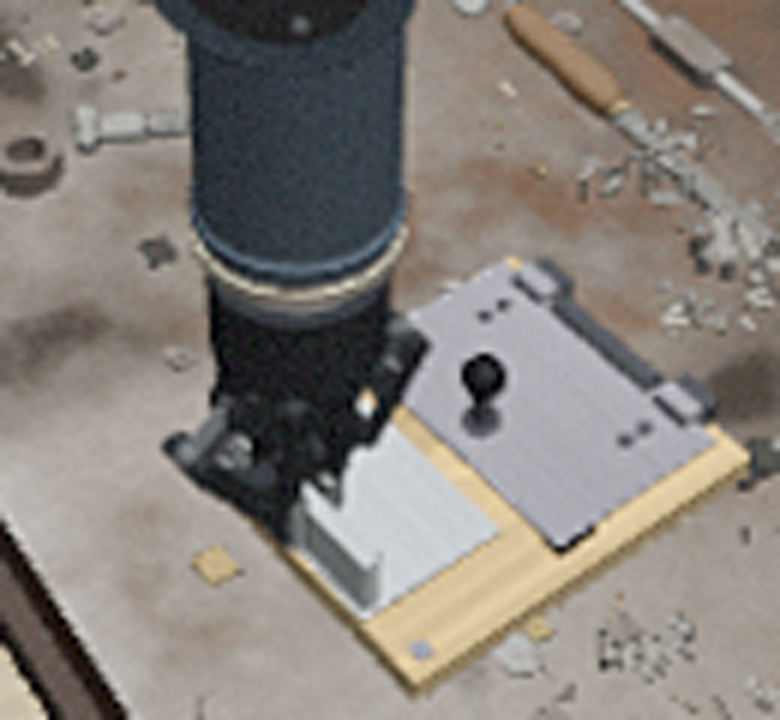

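```bash
python3 - <<'E'
from tl import *
c=load('w7'); q=lambda n,x,y,z:print(n,tool(c,x,y,220,100,4,z).round(1))
for p in [('lip corner',772,88,9.2),('lip a',745,390,9.2),('lip b',702,600,9.2),('lip c',655,780,9.2),('stop inner',750,178,0),('leadcorner',670,252,4),('lead b',640,500,4),('lead c',590,745,4),('deck a',99,10,-3.8),('deck b',99,235,-3.8),('screw',190,58,-3.8)]: q(*p)
E
sed -n 1,1p /dev/null; python3 jg.py -123 12 | tail -3
```

```text
lip corner [73.7 85.6  0.6]
lip a [31.3 87.2  0.6]
lip b [-2.3 86.8  0.6]
lip c [-36.5  86.4   0.6]
stop inner [60.  88.7  9.8]
leadcorner [49.7 74.7  5.8]
lead b [12.4 75.5  5.8]
lead c [-31.9  75.4   5.8]
deck a [79.2 -3.5 13.6]
deck b [49.1 -3.6 13.6]
screw [72.9  8.4 13.6]
t 12.1 pos [ 403.1 -200.5   32.8] yaw 96.2 F [ 0.4 -0.1 -2.7] w 0.106
shift [-1.2 -0.2  2.8] rot [-0.002 -0.001  0.001] deg 0.1
F jig [ 0.4 -0.1 -2.7] tq [ 0.01  0.01 -0.04]
```

Emit:
{"api": "arm_command", "payload": {
  "increments": [
    [[-1.2, 0, 1.5], [-0.002, -0.001, 0.001], 255],
    [[-1.2, 0, 2.8], [-0.002, -0.001, 0.001], 255],
    [[-1.2, 3, 2.8], [-0.002, -0.001, 0.001], 255],
    [[-1.2, 6, 2.8], [-0.002, -0.001, 0.001], 255],
    [[-1.2, 8, 2.8], [-0.002, -0.001, 0.001], 255]
  ]
}}

```text
time: 12.52
eef_pos: [412.1, -200.9, 30.4]
ee_rot: [[-0.107, 0.994, 0.002], [0.994, 0.107, -0.0], [-0.0, 0.002, -1.0]]
contact_force: [-0.4, 0.7, -2.5]
width: 0.107
```

```bash
python3 jg.py -100 12
```

```text
jig tcp [-113.88   -0.16   12.4 ]
t 12.52 pos [ 412.1 -200.9   30.4] yaw 96.1 F [-0.4  0.7 -2.5] w 0.107
shift [ 0.2 13.9  0.4] rot [0.002 0.    0.001] deg 0.1
F jig [-0.3  0.7 -2.5] tq [0.01 0.03 0.03]
```

Emit:
{"api": "arm_command", "payload": {
  "increments": [
    [[0.2, 3, 0.3], [0, 0, 0], 255],
    [[0.2, 6, 0.3], [0, 0, 0], 255],
    [[0.2, 9, 0.3], [0, 0, 0], 255],
    [[0.2, 12, 0.3], [0, 0, 0], 255],
    [[0.2, 14, 0.3], [0, 0, 0], 255]
  ]
}}

```text
time: 12.93
eef_pos: [426.4, -199.1, 30.1]
ee_rot: [[-0.107, 0.994, 0.002], [0.994, 0.107, -0.0], [-0.0, 0.002, -1.0]]
contact_force: [0.5, -0.8, -2.3]
width: 0.109
```

```bash
python3 jg.py -85 12;  python3 - <<'E'
from h import *
snap('wrist','w8');snap('side','s8'); crop('s8',210,170,340,290,6,'s8c');crop('w8',220,100,420,300,4,'w8c')
E
```

```text
jig tcp [-9.941e+01  7.000e-02  1.212e+01]
t 12.93 pos [ 426.4 -199.1   30.1] yaw 96.1 F [ 0.5 -0.8 -2.3] w 0.109
shift [-0.1 14.4  0.1] rot [0.002 0.    0.001] deg 0.1
F jig [ 0.4 -0.9 -2.3] tq [ 0.03  0.1  -0.04]
```

View pics/w8c.png

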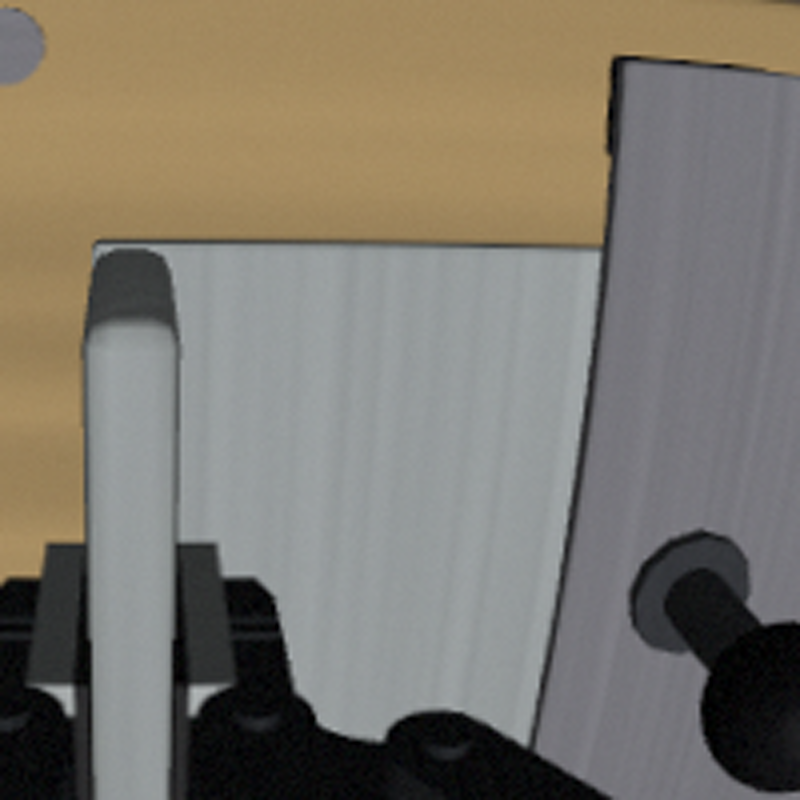

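View pics/s8c.png

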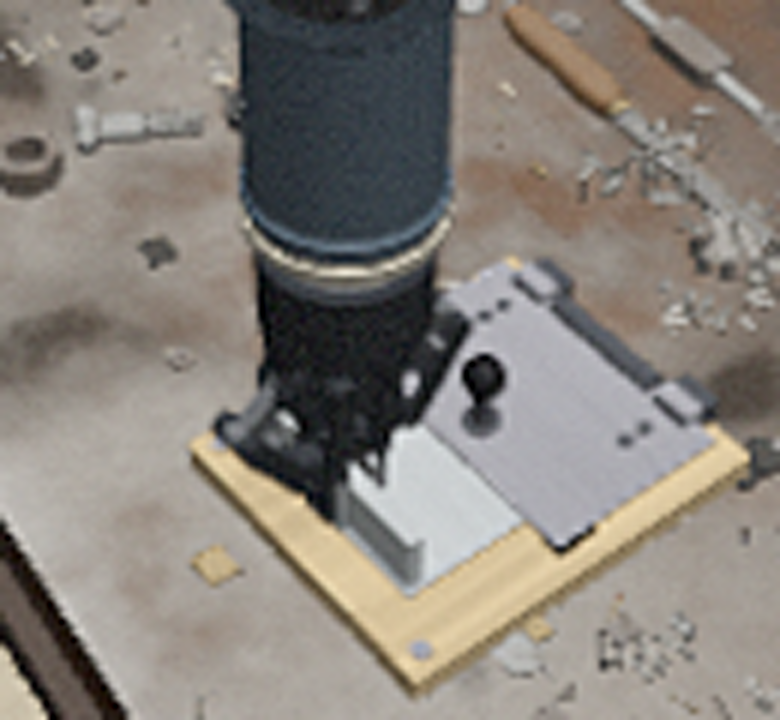

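Emit:
{"api": "arm_command", "payload": {
  "increments": [
    [[0, 3, 0.2], [0, 0, 0], 255],
    [[0, 6, 0.2], [0, 0, 0], 255],
    [[0, 9, 0.2], [0, 0, 0], 255],
    [[0, 12, 0.2], [0, 0, 0], 255],
    [[0, 15, 0.2], [0, 0, 0], 255]
  ]
}}

```text
time: 13.45
eef_pos: [441.7, -197.4, 29.9]
ee_rot: [[-0.107, 0.994, 0.002], [0.994, 0.107, -0.0], [-0.0, 0.002, -1.0]]
contact_force: [-0.1, 0.1, -2.0]
width: 0.103
```

```bash
python3 jg.py -78 11.3
```

```text
jig tcp [-84.09   0.11  11.89]
t 13.45 pos [ 441.7 -197.4   29.9] yaw 96.2 F [-0.1  0.1 -2. ] w 0.103
shift [-0.1  6.1  0.6] rot [0.002 0.    0.001] deg 0.1
F jig [-0.1  0.1 -2. ] tq [-0.03  0.1   0.01]
```

Emit:
{"api": "arm_command", "payload": {
  "increments": [
    [[0, 1.5, 0.5], [0, 0, 0], 255],
    [[0, 3, 0.8], [0, 0, 0], 255],
    [[0, 4.5, 1.2], [0, 0, 0], 255],
    [[0, 6, 1.2], [0, 0, 0], 255],
    [[0, 6.5, 1.2], [0, 0, 0], 255]
  ]
}}

```text
time: 13.87
eef_pos: [448.3, -196.7, 28.7]
ee_rot: [[-0.107, 0.994, 0.002], [0.994, 0.107, -0.0], [-0.0, 0.002, -1.0]]
contact_force: [0.1, -0.4, -2.8]
width: 0.105
```

```bash
python3 jg.py -75 10
```

```text
jig tcp [-77.39   0.09  10.68]
t 13.87 pos [ 448.3 -196.7   28.7] yaw 96.2 F [ 0.1 -0.4 -2.8] w 0.105
shift [-0.1  2.4  0.7] rot [0.002 0.    0.001] deg 0.1
F jig [ 0.1 -0.4 -2.8] tq [-0.01  0.01  0.02]
```

Small steps to find the fence.

Emit:
{"api": "arm_command", "payload": {
  "increments": [
    [[0, 0.6, 0], [0, 0, 0], 255],
    [[0, 1.2, 0], [0, 0, 0], 255],
    [[0, 1.8, 0], [0, 0, 0], 255],
    [[0, 2.2, 0], [0, 0, 0], 255]
  ]
}}

```text
time: 14.2
eef_pos: [450.3, -196.5, 28.7]
ee_rot: [[-0.107, 0.994, 0.001], [0.994, 0.107, -0.0], [-0.0, 0.001, -1.0]]
contact_force: [-1.3, 0.7, -2.1]
width: 0.106
```

```bash
python3 jg.py -75 10
```

```text
jig tcp [-75.43   0.09  10.66]
t 14.2 pos [ 450.3 -196.5   28.7] yaw 96.2 F [-1.3  0.7 -2.1] w 0.106
shift [-0.1  0.4  0.7] rot [0.001 0.    0.001] deg 0.1
F jig [-1.2  0.8 -2.1] tq [-0.07  0.27  0.08]
```

Emit:
{"api": "arm_command", "payload": {
  "increments": [
    [[0, 0.4, 0], [0, 0, 0], 255],
    [[0, 0.8, 0], [0, 0, 0], 255],
    [[0, 1, 0], [0, 0, 0], 255]
  ]
}}

```text
time: 14.45
eef_pos: [450.3, -196.5, 28.6]
ee_rot: [[-0.107, 0.994, -0.0], [0.994, 0.107, 0.0], [0.0, -0.0, -1.0]]
contact_force: [-5.0, -1.6, -0.2]
width: 0.108
```

```bash
python3 jg.py -75 10
```

```text
jig tcp [-75.38   0.12  10.58]
t 14.45 pos [ 450.3 -196.5   28.6] yaw 96.1 F [-5.  -1.6 -0.2] w 0.108
shift [-0.1  0.4  0.6] rot [-0.    -0.     0.001] deg 0.0
F jig [-5.2 -1.  -0.2] tq [-0.25  0.97  0.07]
```

Emit:
{"api": "arm_command", "payload": {
  "increments": [
    [[0, 0.8, 0.3], [0, 0, 0], 255],
    [[0, 0.8, 0.6], [0, 0, 0], 255],
    [[0, 0.8, 0.6], [0, 0, 0], 255]
  ]
}}

```text
time: 14.7
eef_pos: [450.3, -196.4, 27.9]
ee_rot: [[-0.106, 0.994, -0.001], [0.994, 0.106, 0.001], [0.001, -0.001, -1.0]]
contact_force: [-6.3, -0.7, 1.7]
width: 0.109
```

```bash
python3 jg.py -75 10
```

```text
jig tcp [-75.39   0.23   9.89]
t 14.7 pos [ 450.3 -196.4   27.9] yaw 96.1 F [-6.3 -0.7  1.7] w 0.109
shift [-0.2  0.4 -0.1] rot [-0.001 -0.001  0.   ] deg 0.1
F jig [-6.4 -0.1  1.7] tq [-0.22  1.11  0.05]
```

Emit:
{"api": "arm_command", "payload": {
  "increments": [
    [[-0.1, 0.8, 0.3], [0, 0, 0], 255],
    [[-0.1, 0.8, 0.5], [0, 0, 0], 255],
    [[-0.1, 0.8, 0.5], [0, 0, 0], 255]
  ]
}}

```text
time: 14.95
eef_pos: [450.3, -196.3, 27.8]
ee_rot: [[-0.106, 0.994, -0.002], [0.994, 0.106, 0.001], [0.001, -0.002, -1.0]]
contact_force: [-7.2, -0.2, 10.3]
width: 0.108
```

```bash
python3 jg.py -75 10
```

```text
jig tcp [-75.43   0.28   9.8 ]
t 14.95 pos [ 450.3 -196.3   27.8] yaw 96.1 F [-7.2 -0.2 10.3] w 0.108
shift [-0.3  0.4 -0.2] rot [-0.002 -0.001 -0.   ] deg 0.1
F jig [-7.2  0.6 10.3] tq [0.01 1.37 0.15]
```

```bash
 python3 - <<'E'
from h import *
snap('wrist','w9');snap('side','s9');snap('top','t9'); crop('s9',210,170,340,290,6,'s9c');crop('w9',220,100,420,300,4,'w9c')
E
python3 jg.py -75 10
```

```text
jig tcp [-75.47   0.27   9.79]
t 15.1 pos [ 450.2 -196.4   27.8] yaw 96.1 F [-7.2 -0.1  9.9] w 0.107
shift [-0.3  0.5 -0.2] rot [-0.002 -0.001 -0.   ] deg 0.1
F jig [-7.1  0.7  9.9] tq [0.01 1.35 0.03]
```

View pics/w9c.png

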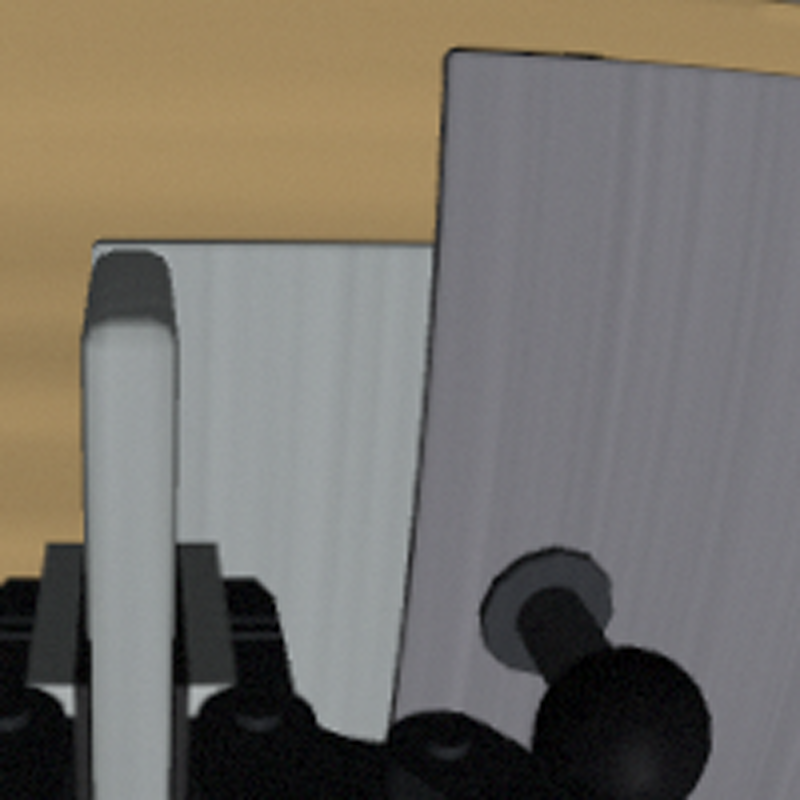

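View pics/s9c.png

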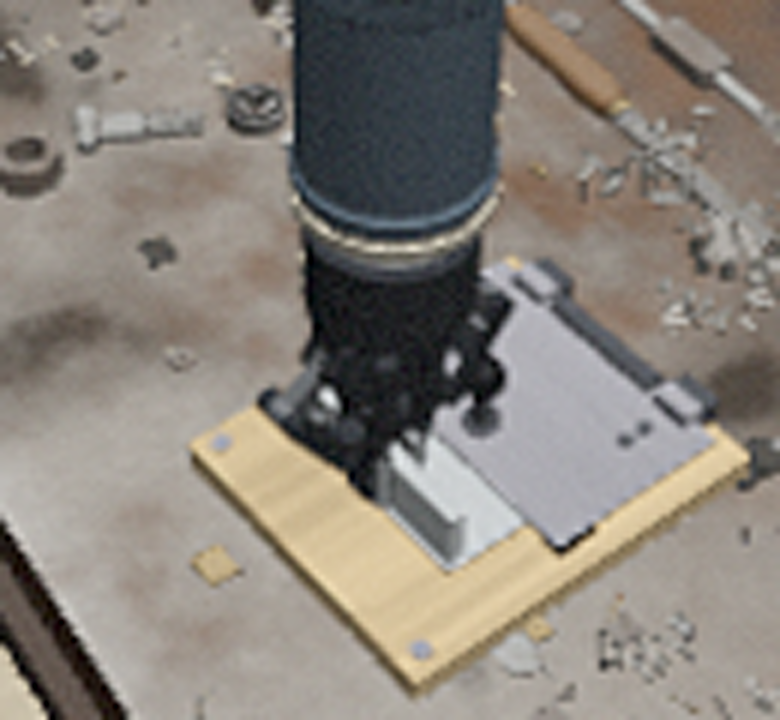

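```bash
python3 - <<'E'
from tl import *
c=load('w9'); q=lambda n,x,y,z:print(n,tool(c,x,y,220,100,4,z).round(1))
for p in [('lip corner',450,50,13),('lip a',433,250,13),('lip b',418,480,13),('lip c',395,720,13),('rib end',130,322,40),('knob',622,735,45)]: q(*p)
Z=c['range_z']; K=c['K']
v,u=np.mgrid[0:384,0:512]; dx=(u-K[0,2])/K[0,0]; dy=(v-K[1,2])/K[1,1]; r=np.hypot(dx,dy)+1e-9
s=np.tan(r)/r*Z
P=(np.stack([s*dx,s*dy,Z,np.ones_like(Z)],-1)@c['mount'].T)[...,:3]; P[Z<=0]=np.nan
for z0 in range(-72,8,6):
    m=(P[...,2]>z0)&(P[...,2]<=z0+6)&(abs(P[...,0])<28)
    yy=P[...,1][m]; h=np.histogram(yy,bins=np.arange(-60,90,5))[0]
    print(z0,'neg',yy[yy<0].min().round(1) if (yy<0).any() else None, [(int(-60+5*i),int(k)) for i,k in enumerate(h) if k>3 and -60+5*i>=15])
# depth-based knob
yy,xx=np.mgrid[100:300,220:420]
print(P[100+735//4,220+622//4],P[100+690//4,220+660//4])
E
```

```text
lip corner [75.8 38.6 -3.2]
lip a [51.2 37.8 -3.2]
lip b [20.4 38.2 -3.2]
lip c [-17.9  38.9  -3.2]
rib end [ 49.7   0.6 -30.2]
knob [  0.8  58.8 -35.2]
-72 neg -52.2 [(15, 154), (30, 69), (35, 534), (40, 154), (45, 122), (50, 26)]
-66 neg -47.9 [(15, 17), (25, 9), (30, 401), (35, 260), (40, 147), (45, 44)]
-60 neg -43.5 [(15, 104), (20, 70), (25, 577), (30, 416), (35, 252), (40, 103)]
-54 neg -39.7 [(15, 102), (20, 99), (25, 178), (30, 118), (35, 117)]
-48 neg -35.4 [(15, 80), (20, 86), (25, 48), (30, 29), (35, 7), (45, 6), (50, 188), (55, 269), (60, 177), (65, 26)]
-42 neg -21.8 [(15, 20), (20, 13), (45, 110), (50, 180), (55, 114), (60, 83), (65, 33)]
-36 neg -17.4 [(15, 20), (45, 56), (50, 71), (55, 46), (60, 22)]
-30 neg -17.5 [(15, 63), (55, 4)]
-24 neg -17.5 [(15, 46), (50, 51), (55, 67), (60, 8)]
-18 neg -17.4 [(15, 48), (50, 49), (55, 62), (60, 12)]
-12 neg -17.3 [(15, 30), (45, 23), (50, 183), (55, 136), (60, 71), (65, 38)]
-6 neg -13.7 [(35, 298), (40, 615), (45, 622), (50, 487), (55, 416), (60, 300), (65, 335), (70, 439), (75, 429), (80, 439)]
0 neg None [(15, 324), (20, 384), (25, 520), (30, 557), (35, 583), (40, 14)]
6 neg -51.4 [(15, 73), (20, 112), (25, 136), (30, 143), (35, 119), (40, 5)]
[  6.59350488  54.66156087 -42.57702272] [ 10.45242061  59.76186432 -40.16451684]
```

```bash
python3 - <<'E'
from h import *
crop('w9',300,230,480,384,4,'w9k')
E
```

```text
(no output)
```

View pics/w9k.png

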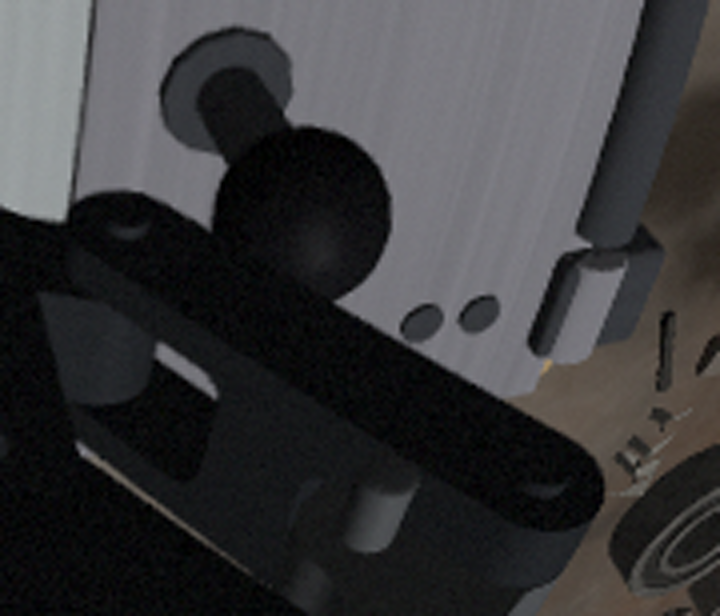

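```bash
python3 -c "
from h import *
s=observe();print(s['time'],s['contact_force'],s['width']);print(job_done())"
```

```text
15.1 [-7.18058869 -0.08898418  9.89579083] 0.10709937223738485
the job is handed in; nothing more can be done
None
```

I lowered the sheet onto its stops by the ball knob at about 0.3 rad/s over the last part. I then took the aluminium flashing (not the purple look-alike) by its upstand and slid it under the free edge until it met the fence. I handed the job in at 15.1 s, still gripping the upstand and pressing down.

What the last checks showed:
- **Home:** the lip measured 38.4 mm ahead of the upstand, against 38 mm nominal. The push against the fence was about 7 N.
- **Square and centred:** about 0.3 mm off centre, and square to within a few tenths of a degree.
- **Flat:** the tool stood 9.8 mm above the deck, the same as it stood above the bench when I gripped the flashing.
- **Press:** about 9.9 N down.
- **Sheet and knob:** the sheet was still lying on its stops in the side view. The gripper links cleared the knob by roughly 10 mm.

The force peaked at about 29 N, briefly, when I seated the sheet on its stops. No check failed; the camera estimates of the jig and flashing agreed to within a few millimetres, and the touch readings settled the final positions.

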